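Line up zirconia discs in the row gauge and check them with its jaw

TASK

Get the row gauge ready: lay the grey shade guide lengthwise on the blue felt pad and slide the gauge's jaw fully open. With the jaw open, nudge all the zirconia discs into one straight row, flat against the rail and edge to edge with no gaps, starting at the fixed anvil. Then gently slide the jaw shut until it squeezes the whole row against the anvil, slide it fully open again, and leave the row straight and closed up, with the other things on the bench where they are.

Things in the scene. Friction and masses are not known exactly. Their poses are not given: they have to be found in the camera images.
- gauge: Row gauge fixed to the bench: aluminium rail 540 mm long along its y, 26 mm high, with a flush dark lane strip (no lip) 100 mm wide before it. Origin on the bench at the foot of the rail's front face (towards the robot); x points away from the robot through the rail, z up. Lane: x = -100 to 0 mm. A disc against the rail has its centre at x = -49 mm.
- anvil: Fixed steel anvil across the lane at the gauge's +y end, 70 mm long (along x, from -72 to -2 mm), 22 mm thick, 32 mm high. Origin on the bench, on its flat face towards the discs (that face looks to -y), at the rail's front face: gauge y = +200 mm.
- jaw: Sliding jaw: brass block across the lane, 90 mm long (gauge x -93 to -3 mm), 24 mm thick, 4 to 32 mm above the bench, with a red tab on top. Origin at bench height at the rail's front face, on the block's face towards the discs (+y). Slides along gauge y only: origin at y = -245 mm fully open, (200 - 98 n) mm shut on n discs, +35 mm at most. About 1.5 N friction; stays where left.
- jaw_tab (a point): Grip point of the jaw's red upright tab: 36 mm long (gauge x), 14 mm thick (gauge y), from 32 to 82 mm above the bench; this point is on its centre plane, 68 mm above the bench. Pinch across its thickness from above.
- slot1 (a point): Point on the bench in the lane where the centre of disc number 1 of the row, counted from the anvil, belongs (49 mm from the rail, 49 mm from the anvil face).
- slot2 (a point): Point on the bench in the lane where the centre of disc number 2 of the row, counted from the anvil, belongs (49 mm from the rail, 147 mm from the anvil face).
- slot3 (a point): Point on the bench in the lane where the centre of disc number 3 of the row, counted from the anvil, belongs (49 mm from the rail, 245 mm from the anvil face).
- slot4 (a point): Point on the bench in the lane where the centre of disc number 4 of the row, counted from the anvil, belongs (49 mm from the rail, 343 mm from the anvil face).
- disc1: Loose cream-white zirconia disc with a blue ring on its top, 98 mm diameter, 18 mm thick, 0.36 kg, lying flat; too wide to grasp, to be pushed at its edge. Origin at the centre of its underside. May be absent.
- disc2: Loose cream-white zirconia disc with a green ring on its top, 98 mm diameter, 18 mm thick, 0.36 kg, lying flat; too wide to grasp, to be pushed at its edge. Origin at the centre of its underside. May be absent.
- disc3: Loose cream-white zirconia disc with a yellow ring on its top, 98 mm diameter, 18 mm thick, 0.36 kg, lying flat; too wide to grasp, to be pushed at its edge. Origin at the centre of its underside. May be absent.
- disc4: Loose cream-white zirconia disc with a red ring on its top, 98 mm diameter, 18 mm thick, 0.36 kg, lying flat; too wide to grasp, to be pushed at its edge. Origin at the centre of its underside. May be absent.
- guide: Grey plastic shade guide bar, 120 mm (its x) by 34 mm (its y) by 28 mm high, with a row of small tooth tabs along the middle of its top up to 41 mm. Lies in the gauge's lane at the start. Origin at the centre of its underside.
- pad: Blue felt pad fixed to the bench, 180 mm (its x) by 110 mm (its y), 6 mm thick. Origin at the centre of its underside.
- jar: Bystander: small closed jar, 52 mm diameter, 60 mm high. Origin at the centre of its underside.
- marker: Bystander: white and blue marker, 130 mm (its x) by 16 by 16 mm. Origin at the centre of its underside.
- frame_ring: Bystander: milled-out disc, a cream ring 98 mm outside, 80 mm inside diameter, 16 mm high, open in the middle. Origin at the centre of its underside.
- block: Bystander: white ceramic block 50 by 35 by 22 mm. Origin at the centre of its underside.
- brush: Bystander: small bench brush lying along its x.
- pot: Bystander: white ceramic cup, 72 mm diameter, 70 mm high. Origin at the centre of its underside.
- wax_ring: Bystander: amber ring, 90 mm outside diameter, 14 mm high. Origin at the centre of its underside.

How it is judged:
On the way, in this order (a step that is already met when the one before it is completed fails the run):
1. shade guide on the pad, jaw open, and the discs in a row along the rail from the anvil, by nudging (x of guide in the frame of pad between -0.035 and 0.035 m and y of guide in the frame of pad between -0.035 and 0.035 m and z of guide in the frame of pad between 0.002 and 0.012 m and angle between the x axis of guide and the x axis of pad, either way round below 0.3 rad and angle between guide's own z axis and vertical below 0.1 rad and linear speed of each of guide, disc1, disc2, disc3, disc4 below 0.03 m/s and y of jaw in the frame of gauge below -0.233 m and (horizontal distance between disc1 and slot1 below 0.015 m or horizontal distance between disc1 and slot2 below 0.015 m or horizontal distance between disc1 and slot3 below 0.015 m or horizontal distance between disc1 and slot4 below 0.015 m) and x of each of disc1, disc2, disc3, disc4 in the frame of gauge above -0.055 m and angle between each of disc1, disc2, disc3, disc4's own z axis and vertical below 0.05 rad and z of each of disc1, disc2, disc3, disc4 in the frame of gauge below 0.006 m and (horizontal distance between disc2 and slot1 below 0.015 m or horizontal distance between disc2 and slot2 below 0.015 m or horizontal distance between disc2 and slot3 below 0.015 m or horizontal distance between disc2 and slot4 below 0.015 m) and (horizontal distance between disc3 and slot1 below 0.015 m or horizontal distance between disc3 and slot2 below 0.015 m or horizontal distance between disc3 and slot3 below 0.015 m or horizontal distance between disc3 and slot4 below 0.015 m) and (horizontal distance between disc4 and slot1 below 0.015 m or horizontal distance between disc4 and slot2 below 0.015 m or horizontal distance between disc4 and slot3 below 0.015 m or horizontal distance between disc4 and slot4 below 0.015 m) and horizontal distance between any of disc1, disc2, disc3, disc4 and slot1 below 0.015 m and ((not (horizontal distance between disc1 and slot2 below 0.015 m) and not (horizontal distance between disc2 and slot2 below 0.015 m) and not (horizontal distance between disc3 and slot2 below 0.015 m) and not (horizontal distance between disc4 and slot2 below 0.015 m)) or horizontal distance between any of disc1, disc2, disc3, disc4 and slot1 below 0.015 m) and ((not (horizontal distance between disc1 and slot3 below 0.015 m) and not (horizontal distance between disc2 and slot3 below 0.015 m) and not (horizontal distance between disc3 and slot3 below 0.015 m) and not (horizontal distance between disc4 and slot3 below 0.015 m)) or horizontal distance between any of disc1, disc2, disc3, disc4 and slot2 below 0.015 m) and ((not (horizontal distance between disc1 and slot4 below 0.015 m) and not (horizontal distance between disc2 and slot4 below 0.015 m) and not (horizontal distance between disc3 and slot4 below 0.015 m) and not (horizontal distance between disc4 and slot4 below 0.015 m)) or horizontal distance between any of disc1, disc2, disc3, disc4 and slot3 below 0.015 m)), for 0.3 s.
2. jaw shut on the row: jaw and anvil both feel the discs ((contact force between jaw and disc1 above 2 N or contact force between jaw and disc2 above 2 N or contact force between jaw and disc3 above 2 N or contact force between jaw and disc4 above 2 N) and (contact force between anvil and disc1 above 2 N or contact force between anvil and disc2 above 2 N or contact force between anvil and disc3 above 2 N or contact force between anvil and disc4 above 2 N)), for 0.2 s.
At the end, for the whole second after the job is handed in: Guide along the pad (35 mm, 0.3 rad), jaw within 12 mm of open, discs flat and still, within 6 mm of the rail and 8 mm of their places in a gapless row from the anvil (15 mm before the jaw is first shut). Shut: jaw and anvil each press a disc with over 2 N (x of guide in the frame of pad between -0.035 and 0.035 m and y of guide in the frame of pad between -0.035 and 0.035 m and z of guide in the frame of pad between 0.002 and 0.012 m and angle between the x axis of guide and the x axis of pad, either way round below 0.3 rad and angle between guide's own z axis and vertical below 0.1 rad and linear speed of each of guide, disc1, disc2, disc3, disc4 below 0.03 m/s and y of jaw in the frame of gauge below -0.233 m and (horizontal distance between disc1 and slot1 below 0.008 m or horizontal distance between disc1 and slot2 below 0.008 m or horizontal distance between disc1 and slot3 below 0.008 m or horizontal distance between disc1 and slot4 below 0.008 m) and x of each of disc1, disc2, disc3, disc4 in the frame of gauge above -0.055 m and angle between each of disc1, disc2, disc3, disc4's own z axis and vertical below 0.05 rad and z of each of disc1, disc2, disc3, disc4 in the frame of gauge below 0.006 m and (horizontal distance between disc2 and slot1 below 0.008 m or horizontal distance between disc2 and slot2 below 0.008 m or horizontal distance between disc2 and slot3 below 0.008 m or horizontal distance between disc2 and slot4 below 0.008 m) and (horizontal distance between disc3 and slot1 below 0.008 m or horizontal distance between disc3 and slot2 below 0.008 m or horizontal distance between disc3 and slot3 below 0.008 m or horizontal distance between disc3 and slot4 below 0.008 m) and (horizontal distance between disc4 and slot1 below 0.008 m or horizontal distance between disc4 and slot2 below 0.008 m or horizontal distance between disc4 and slot3 below 0.008 m or horizontal distance between disc4 and slot4 below 0.008 m) and horizontal distance between any of disc1, disc2, disc3, disc4 and slot1 below 0.008 m and ((not (horizontal distance between disc1 and slot2 below 0.008 m) and not (horizontal distance between disc2 and slot2 below 0.008 m) and not (horizontal distance between disc3 and slot2 below 0.008 m) and not (horizontal distance between disc4 and slot2 below 0.008 m)) or horizontal distance between any of disc1, disc2, disc3, disc4 and slot1 below 0.008 m) and ((not (horizontal distance between disc1 and slot3 below 0.008 m) and not (horizontal distance between disc2 and slot3 below 0.008 m) and not (horizontal distance between disc3 and slot3 below 0.008 m) and not (horizontal distance between disc4 and slot3 below 0.008 m)) or horizontal distance between any of disc1, disc2, disc3, disc4 and slot2 below 0.008 m) and ((not (horizontal distance between disc1 and slot4 below 0.008 m) and not (horizontal distance between disc2 and slot4 below 0.008 m) and not (horizontal distance between disc3 and slot4 below 0.008 m) and not (horizontal distance between disc4 and slot4 below 0.008 m)) or horizontal distance between any of disc1, disc2, disc3, disc4 and slot3 below 0.008 m)); the robot touches nothing.
It fails at once if the discs are crushed in the gauge (over 60 N) (contact force between anvil and anything else above 60 N).
It fails at once if a bystander is pushed more than 40 mm away (distance of any of jar, marker, frame_ring, block, brush, pot, wax_ring from where it was at the start of the episode above 0.04 m).
It fails at once if the jar or the cup is tipped over (angle between any of jar, pot's own z axis and vertical above 0.6 rad).
Of disc1, disc2, disc3, disc4 only 3 to 4 are there at a start; the rules pass over those that are not, and their reading is None.
At some moment in a run one of disc1, disc2, disc3, disc4 may be knocked a few centimetres aside while the robot is not near it.
Once in a run the grip may slacken for a moment while it holds something.
It also fails if it takes over 192 s, if anything falls off the work surface, if the arm or the gripper's body presses on something with over 40 N, if the wrist force passes 120 N, or if a joint passes its speed limit or range.

ROBOT

A 7-joint arm with a two-finger parallel gripper is mounted at the origin on the work surface. World frame = base frame: x ahead of the robot, y to its left, z up, the work surface at z = 0. Lengths are in m, angles in rad, forces in N, time in s.
With the tool pointing down it reaches from about 0.35 to 0.9 m from the base axis. Payload 8.1 kg.
Tool frame: the origin (TCP) lies midway between the tips of the shut fingers; the grasp point (between the pads) lies 19 mm behind it; z points along the fingers, y is the direction in which the jaws open and shut (so a half turn about z gives the same grasp; the last joint's range is limited). The gripper opens to 92 mm and grips with 3 to 60 N. Pads are 19 mm wide; open, the fingers measure 130 mm over their backs; the gripper's body (75 mm by 190 mm) begins 47 mm behind the grasp point.
Start: joints at [1.02, 0.434, 0.025, 1.573, -0.012, 1.134, -0.075], TCP at [0.271, -0.563, 0.227] pointing down, gripper open.
Joint ranges: [-2.62, 2.62], [-0.44, 2.09], [-1.27, 1.32], [0.08, 2.57], [-1.32, 4.46], [0.12, 2], [-2.74, 2.74]. Speed limits (rad/s): [2.22, 2.22, 3.01, 3.01, 3.14, 3.14, 3.14].

INTERFACE

Orientations are given as a rotation vector (axis times angle).
In Python, from cell import arm gives the robot as it stands. The module is installed in compiled form; this text tells all that it offers.
- The arm moves only by the tool jog_arm, never from a script. Its argument "increments" is a list of rows, each an object with "slide": the shift along the tool's x, y, z in mm, a list of three; "roll": the turn about the tool's z in rad; "gripper": the opening, from 0 (shut) to 1 (fully open). In form: [{"slide": [x, y, z], "roll": roll, "gripper": gripper}, ...]. A call has exactly 10 rows; each row is the pose to reach, as a shift and turn from the pose commanded when the call began, along the tool's axes at that moment; what a row does not reach only later rows make up. A row lasts 1/12 s, in which the tool goes at most 41.7 mm and 7.16 degrees, less where a joint would pass 70% of its speed; a pose out of reach is approached as far as the arm can. A call with a gripper value outside its range is refused whole. The fingers move at their own pace and stop on an object; "newtons" is the grip in N (left out, the last holds). Time passes only in rows, so rows that repeat a pose let the fingers close, or fill a call up. It gives the time, the measured TCP pose, the force and the opening at its end, in the units of the state.
- arm.observe(): the state, without advancing time (a new reading comes with each control period).
- arm.get_image(name): name is "side" or "top"; returns a dict with "frame" (400x640x3 uint8, blue, green, red), "depth" (400x640 float32, m along the optical axis (not along the pixel's ray), 0 where there is no reading), "intrinsics" (3x3 intrinsics, pixels), "dist_coeffs" ([k1, k2, p1, p2, k3] as OpenCV has them; the pictures are not rectified), "R" (3x3) and "t" (3): a world point X has camera coordinates R X + t. Camera axes: x right, y down, z forward; pixel columns grow to the right and rows downward; lengths in m; the calibration is good to about 2 mm. A picture is of the moment at which its call begins.
- arm.sign_off(): hands the job in, once; it reports no verdict.
The state is a dict: "clock": time; "joints": joint angles; "dq": joint speeds; "joint_efforts": joint torques, N m; "position": TCP position; "ee_rot": TCP orientation; "force": force on the tool from outside, world axes, zero at the start; "ft_torque": the same for the moment, N m; "width": opening from 0.0 (shut) to 1.0 (fully open).
Only numpy, scipy, OpenCV 4.12 (cv2) and the standard library are available. Lean on these libraries where they do the work, as an engineer would, in place of code of your own. Each camera call takes 0.05 s, during which the arm holds its last target.

## Working session

There is one attempt and no reset: what is moved stays moved. The work goes in short steps, Python scripts to look and compute and a tool call to move; the robot and the scene stay as the last step left them, time stands still between calls to the robot, and variables do not carry over. Pictures are saved under pics/ and viewed, and the job is handed in when it is done.

Besides the shell and the picture viewer there is one more tool, called after ">>>" as name([rows], argument=value, ...), one row to a line, values as JSON. jog_arm: Moves the arm, as the interface text tells. Its arguments: {"type":"object","properties":{"increments":{"type":"array"},"newtons":{"type":"number"}},"required":["increments"]}

```bash
mkdir -p pics; ls; cat > h.py <<'E'
import numpy as np, cv2
from cell import arm
def grab(n,name=None):
    d=arm.get_image(n)
    if name: cv2.imwrite('pics/'+name,d['frame'])
    return d
def ray_plane(d,uv,z):
    uv=np.array(uv,float).reshape(-1,1,2)
    p=cv2.undistortPoints(uv,np.array(d['intrinsics']),np.array(d['dist_coeffs'])).reshape(-1,2)
    R=np.array(d['R']);t=np.array(d['t']).ravel()
    r=np.c_[p,np.ones(len(p))]@R
    c=-R.T@t
    return c+r*((z-c[2])/r[:,2])[:,None]
def depth_pts(d,uv):
    uv=np.array(uv,int).reshape(-1,2)
    p=cv2.undistortPoints(uv.astype(float).reshape(-1,1,2),np.array(d['intrinsics']),np.array(d['dist_coeffs'])).reshape(-1,2)
    z=d['depth'][uv[:,1],uv[:,0]]
    R=np.array(d['R']);t=np.array(d['t']).ravel()
    return (np.c_[p,np.ones(len(p))]*z[:,None]-t)@R
E
python3 - <<'E'
from h import *
np.set_printoptions(precision=4,suppress=True)
s=arm.observe();print(s)
for n in('side','top'):
    d=grab(n,n+'0.png');print(n,d['intrinsics'],d['dist_coeffs'],d['R'],d['t'])
    print('cam',-np.array(d['R']).T@np.array(d['t']).ravel())
E
```

```text
pics
{'clock': 0.0, 'joints': array([ 1.0204,  0.4352,  0.025 ,  1.5741, -0.0116,  1.134 , -0.0751]), 'dq': array([-0.0005, -0.0006, -0.0002, -0.0006,  0.0016, -0.0004,  0.0014]), 'joint_efforts': array([  0.001 , -66.7848,   0.9861, -31.4471,  -0.0604,   0.0428,
         0.0003]), 'position': array([ 0.2704, -0.5629,  0.226 ]), 'ee_rot': array([-3.0618, -0.6971,  0.0007]), 'force': array([ 0.4731,  0.8213, -0.5198]), 'ft_torque': array([ 0.0164, -0.0249, -0.0447]), 'width': 0.9991710626286463}
side [[391.1914   0.     321.0199]
 [  0.     391.1914 204.2323]
 [  0.       0.       1.    ]] [-0.0321  0.      0.      0.      0.    ] [[-0.7317 -0.6817 -0.0017]
 [-0.4676  0.5038 -0.7263]
 [ 0.496  -0.5306 -0.6874]] [0.3605 0.3167 0.7859]
cam [0.0221 0.5032 0.7708]
top [[449.991    0.     314.3461]
 [  0.     449.991  194.0706]
 [  0.       0.       1.    ]] [-0.0112  0.      0.      0.      0.    ] [[ 0.0146 -0.9999  0.0057]
 [-0.9967 -0.015  -0.0802]
 [ 0.0803 -0.0045 -0.9968]] [-0.029   0.5408  1.3204]
cam [ 0.4334 -0.015   1.3597]
```

View pics/top0.png

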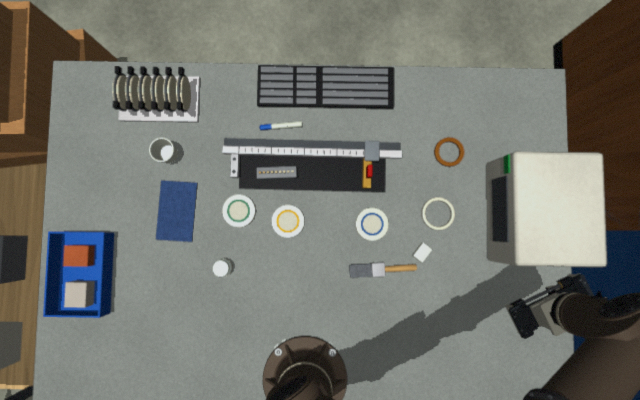

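View pics/side0.png

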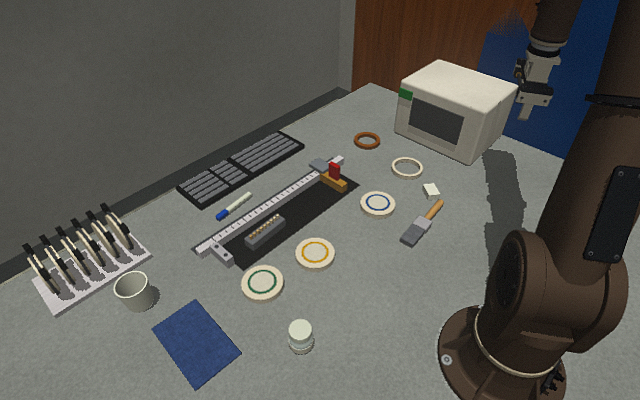

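Top view: anvil at (235,163), jaw (370,172), guide (276,172), three discs green (238,210), yellow (287,221), blue (371,223), pad (177,211). Red disc is absent. Measuring now.

```bash
cat >> h.py <<'E'
def hsvm(d,lo,hi,roi=None):
    h=cv2.cvtColor(d['frame'],cv2.COLOR_BGR2HSV)
    m=cv2.inRange(h,np.array(lo),np.array(hi))
    if roi is not None:
        x0,y0,x1,y1=roi;k=np.zeros_like(m);k[y0:y1,x0:x1]=255;m&=k
    return m
def big(m,n=1):
    cs,_=cv2.findContours(m,cv2.RETR_EXTERNAL,cv2.CHAIN_APPROX_NONE)
    return sorted(cs,key=cv2.contourArea)[::-1][:n]
E
python3 - <<'E'
from h import *
d=grab('top')
f=d['frame']
c=f[125:265,140:420]
cv2.imwrite('pics/topz.png',cv2.resize(c,None,fx=2.8,fy=2.8,interpolation=cv2.INTER_CUBIC))
h=cv2.cvtColor(f,cv2.COLOR_BGR2HSV)
for p in [(238,200),(287,212),(371,232),(238,210),(177,211),(276,172),(368,172),(367,180),(300,185),(300,153),(235,170),(300,240),(371,150)]:
    print(p,h[p[1],p[0]],d['depth'][p[1],p[0]],depth_pts(d,[p])[0].round(3))
E
```

```text
(238, 200) [ 72  83 147] 1.3402683 [0.52  0.206 0.021]
(287, 212) [ 25  54 206] 1.3425207 [0.487 0.06  0.017]
(371, 232) [ 36  19 192] 1.338478 [ 0.431 -0.191  0.017]
(238, 210) [ 27  27 208] 1.3389943 [0.49  0.206 0.02 ]
(177, 211) [109 137 117] 1.3482572 [0.485 0.39  0.009]
(276, 172) [ 22  65 164] 1.3285905 [0.603 0.093 0.04 ]
(368, 172) [  1 223 167] 1.2915648 [ 0.603 -0.174  0.078]
(367, 180) [ 20 172 187] 1.3392152 [ 0.585 -0.177  0.029]
(300, 185) [138  26  49] 1.3656728 [0.57  0.023 0.   ]
(300, 153) [ 96   6 223] 1.3476359 [0.664 0.024 0.026]
(235, 170) [140   4 174] 1.3382915 [0.609 0.216 0.03 ]
(300, 240) [ 60  11 144] 1.3557291 [ 0.404  0.02  -0.003]
(371, 150) [105  22 139] 1.3312503 [ 0.673 -0.187  0.044]
```

View pics/topz.png

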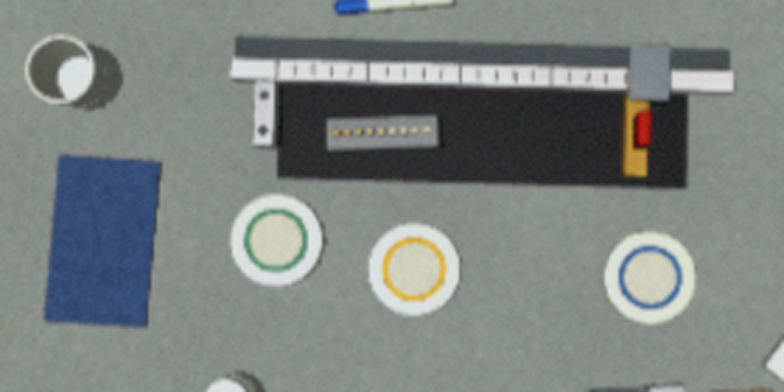

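```bash
cat > meas.py <<'E'
from h import *
np.set_printoptions(precision=4,suppress=True)
def edge(prof,sign): # subpixel strongest edge
    g=np.diff(prof.astype(float))*sign
    i=int(g.argmax()); 
    if 0<i<len(g)-1:
        a,b,c=g[i-1:i+2]; return i+.5+0.5*(a-c)/(a-2*b+c)
    return i+.5
RINGS={'green':((60,50,80),(85,255,255)),'yellow':((18,110,120),(32,255,255)),'blue':((100,60,60),(118,255,255)),'red':((0,100,80),(8,255,255))}
def discs(d,which=('green','yellow','blue'),z=0.018):
    # white-ish disc contours, labelled by ring colour
    h=cv2.cvtColor(d['frame'],cv2.COLOR_BGR2HSV); out={}
    for n in which:
        m=cv2.inRange(h,np.array(RINGS[n][0]),np.array(RINGS[n][1]))
        k=cv2.morphologyEx(m,cv2.MORPH_CLOSE,np.ones((3,3)))
        best=None
        for c in big(k,8):
            if len(c)<8: continue
            (x,y),(a,b),_=cv2.fitEllipse(c)
            if 15<a<60 and 15<b<60 and a/b>.6:
                P=ray_plane(d,c.reshape(-1,2),z)
                A=np.c_[2*P[:,:2],np.ones(len(P))];s=np.linalg.lstsq(A,(P[:,:2]**2).sum(1),rcond=None)[0]
                r=np.sqrt(s[2]+s[0]**2+s[1]**2)
                if best is None or abs(r-.035)<abs(best[2]-.035): best=(s[0],s[1],r)
        out[n]=best
    return out
E
python3 - <<'E'
from meas import *
d=grab('top');s=grab('side')
g=cv2.cvtColor(d['frame'],cv2.COLOR_BGR2GRAY)
# rail front top edge
pts=[]
for u in range(245,355,2):
    if 252<u<300: pass
    p=g[148:166,u]; pts.append((u,148+edge(p,-1)))
pts=np.array(pts);W=ray_plane(d,pts,0.026)
vx,vy,x0,y0=cv2.fitLine(W[:,:2].astype(np.float32),cv2.DIST_HUBER,0,1e-4,1e-4).ravel()
yaw=np.arctan2(vy,vx); print('rail dir',vx,vy,'pt',x0,y0, 'resid',np.abs((W[:,:2]-[x0,y0])@[-vy,vx]).max())
# lane front edge z=0
q=[]
for u in range(245,380,4):
    p=g[180:200,u];q.append((u,180+edge(p,1)))
L=ray_plane(d,q,0.)
l=cv2.fitLine(L[:,:2].astype(np.float32),cv2.DIST_HUBER,0,1e-4,1e-4).ravel();print('lane front',l)
if vy<0: vx,vy=-vx,-vy
ey=np.array([vx,vy]);ex=np.array([vy,-vx]);print('ex',ex,'ey',ey,'lane dist',(l[2:]-[x0,y0])@ex)
# anvil face top z=32
for v in (160,164,168,172):
    p=g[v,228:248];u=228+edge(p,-1);print('anvil',u,ray_plane(d,[(u,v)],.032)[0], (ray_plane(d,[(u,v)],.032)[0][:2]-[x0,y0])@ey)
m=hsvm(d,(12,120,90),(28,255,255),(350,150,390,195))
c=big(m)[0];print('brass',cv2.boundingRect(c),cv2.minAreaRect(c))
W=ray_plane(d,c.reshape(-1,2),.032)[:,:2]-[x0,y0];print('brass gx',(W@ex).min(),(W@ex).max(),'gy',(W@ey).min(),(W@ey).max())
print(discs(d),discs(s))
m=hsvm(d,(100,90,40),(120,255,200),(150,170,205,250));c=big(m)[0]
W=ray_plane(d,c.reshape(-1,2),.006)[:,:2].astype(np.float32);print('pad',cv2.minAreaRect(W))
np.savez('gauge.npz',p=[x0,y0],ex=ex,ey=ey)
# guide
cl=g[163:182,252:302]
h=cv2.cvtColor(d['frame'],cv2.COLOR_BGR2HSV)
m=cv2.inRange(g,95,255);k=np.zeros_like(m);k[164:181,250:304]=255;m&=k
c=big(m)[0];W=ray_plane(d,c.reshape(-1,2),.028)[:,:2].astype(np.float32);print('guide',cv2.minAreaRect(W),cv2.boundingRect(c))
E
```

```text
rail dir 0.009859001 0.9999514 pt 0.65865105 0.04703413 resid 0.0018575743505354013
lane front [ 0.0102  0.9999  0.5553 -0.0157]
ex [ 1.     -0.0099] ey [0.0099 1.    ] lane dist -0.10273494
anvil 237.59146341463415 [0.6387 0.209  0.032 ] 0.1617262563059175
anvil 237.56 [0.6267 0.2087 0.032 ] 0.16135901358123084
anvil 237.472 [0.6147 0.2086 0.032 ] 0.16116065292171186
anvil 237.02439024390245 [0.6027 0.2096 0.032 ] 0.16203037842946602
brass (362, 160, 10, 28) ((366.432373046875, 173.62216186523438), (8.242847442626953, 27.018220901489258), 2.38594388961792)
brass gx -0.0929553302554373 -0.01204269602310916 gy -0.23563705105049962 -0.2096583346754167
{'green': (np.float64(0.48949461217192614), np.float64(0.20564389469144406), np.float64(0.0321588944264463)), 'yellow': (np.float64(0.461029498262901), np.float64(0.058005463681225417), np.float64(0.031849691007807907)), 'blue': (np.float64(0.455772532786476), np.float64(-0.19330402926619175), np.float64(0.032214563290301125))} {'green': (np.float64(0.48962524238299016), np.float64(0.2056357216273827), np.float64(0.03177798398808365)), 'yellow': (np.float64(0.46024602885998755), np.float64(0.058122110595198534), np.float64(0.03264751360713213)), 'blue': None}
pad ((0.48646384477615356, 0.3941705822944641), (0.1076744943857193, 0.17668740451335907), 86.86265563964844)
guide ((0.6055582761764526, 0.09424194693565369), (0.03362767770886421, 0.11405366659164429), 2.8569486141204834) (257, 166, 39, 13)
```

```bash
cat >> h.py <<'E'
def tri(d1,p1,d2,p2):
    P=[]
    for d,p in((d1,p1),(d2,p2)):
        a=ray_plane(d,[p],0.)[0];b=ray_plane(d,[p],.2)[0];P.append((a,(b-a)/np.linalg.norm(b-a)))
    (a,u),(b,v)=P
    st=np.linalg.lstsq(np.c_[u,-v],b-a,rcond=None)[0]
    A=a+st[0]*u;B=b+st[1]*v
    return (A+B)/2,np.linalg.norm(A-B)
from scipy.spatial.transform import Rotation as Ro
def plan(target,tooly=None,s=None,rows=True):
    """world TCP target + desired tool y world angle (rad, mod pi) -> tool slide mm, roll"""
    s=s or arm.observe()
    R=Ro.from_rotvec(s['ee_rot']).as_matrix()
    sl=R.T@(np.array(target)-s['position'])*1000
    out=[sl.round(1)]
    if tooly is not None:
        ang=np.arctan2(R[1,1],R[0,1])
        dl=(tooly-ang+np.pi/2)%np.pi-np.pi/2
        out.append(('roll',round(-dl,3),'alt',round(-dl+np.pi*np.sign(dl),3)))
    return out
def st():
    s=arm.observe();R=Ro.from_rotvec(s['ee_rot']).as_matrix()
    print('t',round(s['clock'],2),'pos',s['position'].round(4),'x',R[:,0].round(3),'y',R[:,1].round(3),'z',R[:,2].round(3),'j',s['joints'].round(2),'F',s['force'].round(1),'w',round(s['width'],3))
    return s
E
python3 - <<'E'
from meas import *
d=grab('top');s=grab('side')
mt=hsvm(d,(0,150,60),(6,255,255),(350,150,390,195));ms=hsvm(s,(0,150,60),(6,255,255),(310,140,360,200))
for m,q in((mt,d),(ms,s)):
    c=big(m)[0];print(cv2.boundingRect(c),cv2.minAreaRect(c))
# tab top via depth
ys,xs=np.nonzero(mt);P=depth_pts(d,np.c_[xs,ys]);P=P[P[:,2]>.077];print('tab top',P.mean(0),P.min(0),P.max(0))
ys,xs=np.nonzero(ms);P=depth_pts(s,np.c_[xs,ys]);Q=P[P[:,2]>.079];print('tab top side',Q.mean(0),Q.min(0),Q.max(0))
# guide via side depth
g=cv2.cvtColor(s['frame'],cv2.COLOR_BGR2GRAY)
cv2.imwrite('pics/sidez.png',cv2.resize(s['frame'][150:310,180:380],None,fx=4,fy=3.7,interpolation=cv2.INTER_CUBIC))
yy,xx=np.mgrid[205:255,235:295];P=depth_pts(s,np.c_[xx.ravel(),yy.ravel()]);Q=P[(P[:,2]>.022)&(P[:,0]>.57)&(P[:,0]<.645)]
T=Q[(Q[:,2]<.032)];print('guide side',cv2.minAreaRect(T[:,:2].astype(np.float32)),np.median(T[:,2]),Q[:,2].max())
st()
print(plan([.6055,.0942,.2],np.deg2rad(2.86)))
E
```

```text
(367, 165, 6, 12) ((369.5, 170.5), (11.0, 5.0), 90.0)
(329, 162, 11, 17) ((334.0, 170.0), (16.0, 10.0), 90.0)
tab top [ 0.6032 -0.1754  0.1063] [ 0.4334 -0.1854  0.0771] [ 0.6227 -0.015   1.3597]
tab top side [ 0.6041 -0.1765  0.081 ] [ 0.589  -0.1816  0.0792] [ 0.6233 -0.1715  0.0841]
guide side ((0.6030751466751099, 0.09546375274658203), (0.03546527773141861, 0.12009406834840775), 2.6281609535217285) 0.027092018270902365 0.04223682565301519
t 0.35 pos [ 0.2705 -0.5633  0.2266] x [ 0.901  0.433 -0.   ] y [ 0.433 -0.901 -0.   ] z [-0.  0. -1.] j [ 1.02  0.43  0.03  1.57 -0.01  1.13 -0.08] F [ 0.   1.  -0.2] w 1.003
[array([ 586.6, -447.7,   26.7]), ('roll', np.float64(-1.173), 'alt', np.float64(1.969))]
```

View pics/sidez.png

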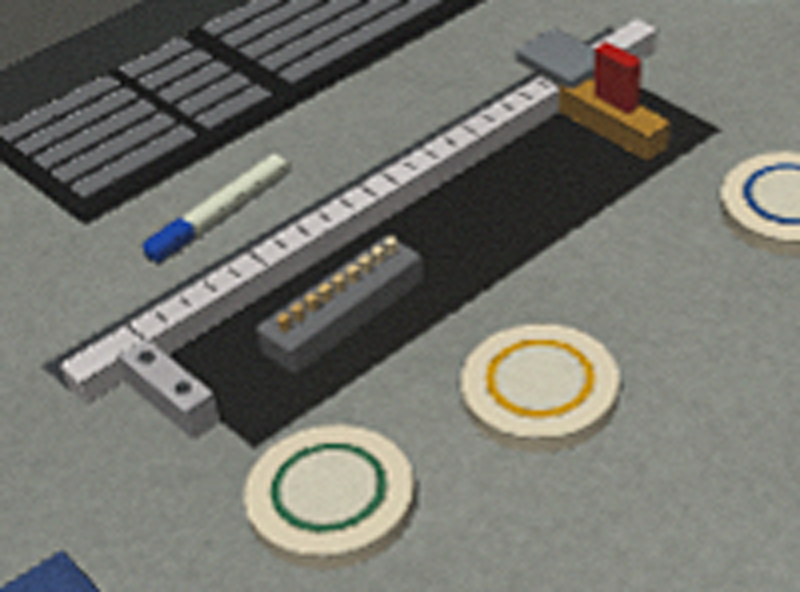

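>>> jog_arm([
  {"slide":[30,-23,0],"roll":-0.06,"gripper":0.54},
  {"slide":[60,-45,0],"roll":-0.12,"gripper":0.54},
  {"slide":[90,-68,0],"roll":-0.18,"gripper":0.54},
  {"slide":[120,-91,0],"roll":-0.24,"gripper":0.54},
  {"slide":[150,-114,0],"roll":-0.3,"gripper":0.54},
  {"slide":[180,-137,0],"roll":-0.36,"gripper":0.54},
  {"slide":[210,-160,0],"roll":-0.42,"gripper":0.54},
  {"slide":[240,-183,0],"roll":-0.48,"gripper":0.54},
  {"slide":[270,-206,0],"roll":-0.54,"gripper":0.54},
  {"slide":[300,-229,0],"roll":-0.6,"gripper":0.54},
], newtons=25)

```text
clock: 1.18
position: [0.4424, -0.2255, 0.227]
ee_rot: [2.718, 1.575, 0.0]
force: [1.2, -0.3, 0.2]
width: 0.541
```

```bash
python3 -c "
from h import *
st();print(plan([.604,.095,.12],np.deg2rad(2.75)))"
```

```text
t 1.18 pos [ 0.4424 -0.2255  0.227 ] x [ 0.497  0.868 -0.   ] y [ 0.868 -0.497  0.001] z [ 0. -0. -1.] j [ 0.58  0.24 -0.26  1.86  0.07  1.04 -0.23] F [ 1.2 -0.3  0.2] w 0.541
[array([358.4, -19.2, 106.9]), ('roll', np.float64(-0.568), 'alt', np.float64(2.573))]
```

>>> jog_arm([
  {"slide":[36,-2,5],"roll":-0.06,"gripper":0.54},
  {"slide":[72,-4,10],"roll":-0.12,"gripper":0.54},
  {"slide":[108,-6,20],"roll":-0.18,"gripper":0.54},
  {"slide":[144,-8,30],"roll":-0.24,"gripper":0.54},
  {"slide":[180,-10,40],"roll":-0.3,"gripper":0.54},
  {"slide":[217,-12,52],"roll":-0.36,"gripper":0.54},
  {"slide":[253,-14,65],"roll":-0.42,"gripper":0.54},
  {"slide":[290,-16,78],"roll":-0.48,"gripper":0.54},
  {"slide":[326,-18,92],"roll":-0.54,"gripper":0.54},
  {"slide":[358.4,-19.2,107],"roll":-0.568,"gripper":0.54},
])

```text
clock: 2.02
position: [0.6052, 0.0954, 0.1193]
ee_rot: [2.166, 2.275, 0.002]
force: [-0.1, -0.8, 0.2]
width: 0.539
```

```bash
python3 -c "
from h import *
st();print(plan([.604,.095,.006],np.deg2rad(2.75)))
d=grab('side','s1.png')"
```

```text
t 2.02 pos [0.6052 0.0954 0.1193] x [-0.049  0.999  0.001] y [0.999 0.049 0.001] z [ 0.001  0.001 -1.   ] j [ 0.05  0.56 -0.44  1.7   0.28  0.94 -0.44] F [-0.1 -0.8  0.2] w 0.539
[array([ -0.4,  -1.3, 113.3]), ('roll', np.float64(0.001), 'alt', np.float64(-3.141))]
```

View pics/s1.png

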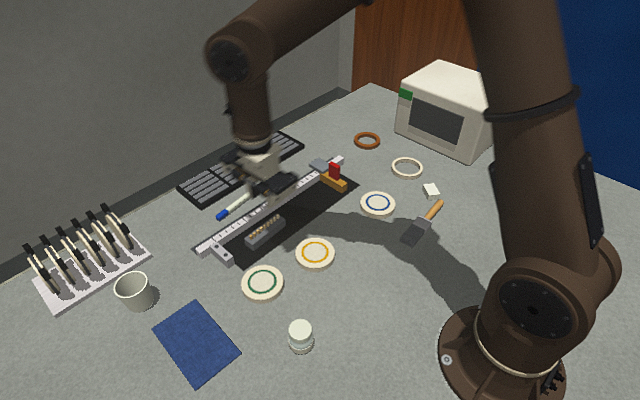

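Side view: gripper hovers over the guide (265,230). Descending.

>>> jog_arm([
  {"slide":[0,-1,20],"roll":0,"gripper":0.54},
  {"slide":[0,-1.3,40],"roll":0,"gripper":0.54},
  {"slide":[0,-1.3,60],"roll":0,"gripper":0.54},
  {"slide":[0,-1.3,80],"roll":0,"gripper":0.54},
  {"slide":[0,-1.3,95],"roll":0,"gripper":0.54},
  {"slide":[0,-1.3,105],"roll":0,"gripper":0.54},
  {"slide":[0,-1.3,112],"roll":0,"gripper":0.54},
  {"slide":[0,-1.3,112],"roll":0,"gripper":0.54},
  {"slide":[0,-1.3,112],"roll":0,"gripper":0.1},
  {"slide":[0,-1.3,112],"roll":0,"gripper":0.1},
])

```text
clock: 2.9
position: [0.6037, 0.0931, 0.0087]
ee_rot: [2.17, 2.27, 0.002]
force: [-0.1, 0.4, 1.1]
width: 0.444
```

>>> jog_arm([
  {"slide":[0,0,0],"roll":0,"gripper":0.1},
  {"slide":[0,0,0],"roll":0,"gripper":0.1},
  {"slide":[0,0,0],"roll":0,"gripper":0.1},
  {"slide":[0,0,0],"roll":0,"gripper":0.1},
  {"slide":[0,0,-10],"roll":0,"gripper":0.1},
  {"slide":[0,0,-25],"roll":0,"gripper":0.1},
  {"slide":[0,0,-40],"roll":0,"gripper":0.1},
  {"slide":[0,0,-60],"roll":0,"gripper":0.1},
  {"slide":[0,0,-80],"roll":0,"gripper":0.1},
  {"slide":[0,0,-80],"roll":0,"gripper":0.1},
])

```text
clock: 3.73
position: [0.6049, 0.0937, 0.092]
ee_rot: [2.169, 2.269, 0.007]
force: [0.9, 1.2, -0.7]
width: 0.369
```

```bash
python3 -c "
from h import *
st();print(plan([.4865,.394,.087],np.deg2rad(86.86)))
d=grab('side','s2.png')"
```

```text
t 3.73 pos [0.6049 0.0937 0.092 ] x [-0.045  0.999  0.001] y [0.999 0.045 0.005] z [ 0.005  0.001 -1.   ] j [ 0.05  0.59 -0.43  1.73  0.3   0.88 -0.46] F [ 0.9  1.2 -0.7] w 0.369
[array([ 305.3, -104.8,    4.8]), ('roll', np.float64(-1.471), 'alt', np.float64(1.671))]
```

View pics/s2.png

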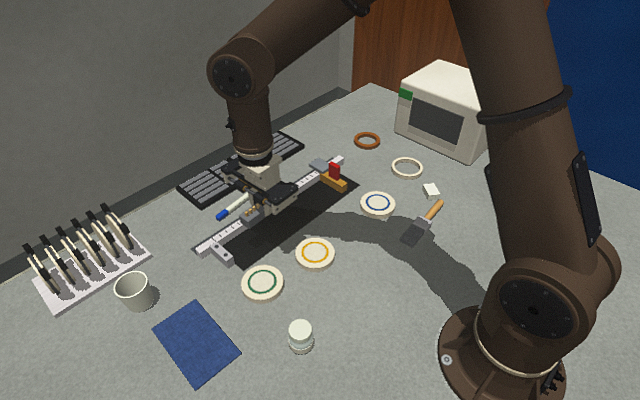

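>>> jog_arm([
  {"slide":[19,-6,-5],"roll":-0.08,"gripper":0.1},
  {"slide":[38,-12,-10],"roll":-0.16,"gripper":0.1},
  {"slide":[57,-18,-10],"roll":-0.24,"gripper":0.1},
  {"slide":[76,-25,-10],"roll":-0.32,"gripper":0.1},
  {"slide":[95,-32,-10],"roll":-0.4,"gripper":0.1},
  {"slide":[114,-38,-10],"roll":-0.48,"gripper":0.1},
  {"slide":[133,-45,-10],"roll":-0.56,"gripper":0.1},
  {"slide":[152,-52,-10],"roll":-0.64,"gripper":0.1},
  {"slide":[171,-58,-10],"roll":-0.72,"gripper":0.1},
  {"slide":[190,-65,-10],"roll":-0.8,"gripper":0.1},
])

```text
clock: 4.62
position: [0.5285, 0.28, 0.0968]
ee_rot: [-1.109, -2.938, 0.002]
force: [1.0, 0.6, -1.6]
width: 0.367
```

```bash
python3 -c "
from h import *
st();print(plan([.4865,.394,.06],np.deg2rad(86.86)))
"
```

```text
t 4.62 pos [0.5285 0.28   0.0968] x [-0.75   0.661  0.   ] y [ 0.661  0.75  -0.002] z [-0.002 -0.001 -1.   ] j [-0.14  0.61 -0.64  1.74  0.44  0.93 -0.12] F [ 1.   0.6 -1.6] w 0.367
[array([106.9,  57.9,  36.7]), ('roll', np.float64(-0.667), 'alt', np.float64(2.474))]
```

>>> jog_arm([
  {"slide":[12,6,2],"roll":-0.08,"gripper":0.1},
  {"slide":[24,13,5],"roll":-0.16,"gripper":0.1},
  {"slide":[37,20,8],"roll":-0.24,"gripper":0.1},
  {"slide":[50,27,12],"roll":-0.32,"gripper":0.1},
  {"slide":[63,34,16],"roll":-0.4,"gripper":0.1},
  {"slide":[76,41,20],"roll":-0.48,"gripper":0.1},
  {"slide":[89,48,25],"roll":-0.56,"gripper":0.1},
  {"slide":[101,55,30],"roll":-0.64,"gripper":0.1},
  {"slide":[107,58,37],"roll":-0.667,"gripper":0.1},
  {"slide":[107,58,37],"roll":-0.667,"gripper":0.1},
])

```text
clock: 5.45
position: [0.4859, 0.3948, 0.0587]
ee_rot: [-0.089, -3.137, 0.002]
force: [-0.2, 0.1, -1.4]
width: 0.37
```

```bash
python3 -c "
from h import *
st();print(plan([.4865,.394,.018],np.deg2rad(86.86)))
d=grab('side','s3.png');d=grab('top','t3.png')"
```

```text
t 5.45 pos [0.4859 0.3948 0.0587] x [-0.998  0.056  0.003] y [ 0.056  0.998 -0.001] z [-0.003 -0.001 -1.   ] j [-0.28  0.74 -0.76  1.69  0.61  0.96  0.24] F [-0.2  0.1 -1.4] w 0.37
[array([-0.7, -0.7, 40.7]), ('roll', np.float64(-0.002), 'alt', np.float64(3.14))]
```

View pics/s3.png

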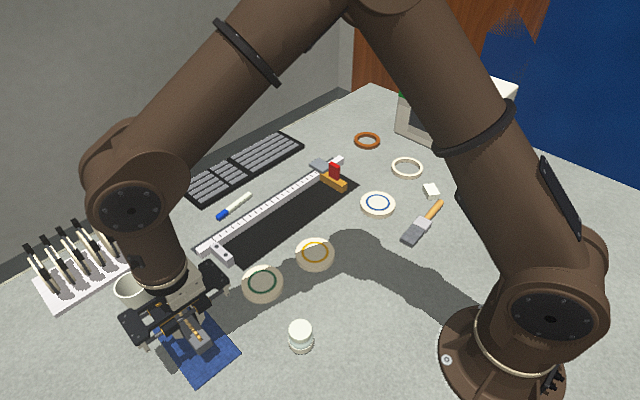

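>>> jog_arm([
  {"slide":[0,0,10],"roll":0,"gripper":0.1},
  {"slide":[0,0,20],"roll":0,"gripper":0.1},
  {"slide":[0,0,30],"roll":0,"gripper":0.1},
  {"slide":[0,0,37],"roll":0,"gripper":0.1},
  {"slide":[0,0,40],"roll":0,"gripper":0.1},
  {"slide":[0,0,42],"roll":0,"gripper":0.1},
  {"slide":[0,0,43.5],"roll":0,"gripper":0.1},
  {"slide":[0,0,44],"roll":0,"gripper":0.1},
  {"slide":[0,0,44],"roll":0,"gripper":0.1},
  {"slide":[0,0,44],"roll":0,"gripper":0.1},
])

```text
clock: 6.38
position: [0.4882, 0.3944, 0.0171]
ee_rot: [0.093, 3.14, 0.001]
force: [0.8, 0.1, -1.3]
width: 0.368
```

>>> jog_arm([
  {"slide":[0,0,0],"roll":0,"gripper":0.55},
  {"slide":[0,0,0],"roll":0,"gripper":0.55},
  {"slide":[0,0,0],"roll":0,"gripper":0.55},
  {"slide":[0,0,0],"roll":0,"gripper":0.55},
  {"slide":[0,0,-10],"roll":0,"gripper":0.55},
  {"slide":[0,0,-30],"roll":0,"gripper":0.55},
  {"slide":[0,0,-55],"roll":0,"gripper":0.55},
  {"slide":[0,0,-80],"roll":0,"gripper":0.55},
  {"slide":[0,0,-110],"roll":0,"gripper":0.55},
  {"slide":[0,0,-140],"roll":0,"gripper":0.55},
])

```text
clock: 7.22
position: [0.4876, 0.3941, 0.1586]
ee_rot: [-0.092, -3.14, -0.0]
force: [0.7, -1.0, -0.6]
width: 0.552
```

```bash
python3 -c "
from h import *
st();print(plan([.6035,-.1765,.155],np.deg2rad(90.5)))
"
```

```text
t 7.22 pos [0.4876 0.3941 0.1586] x [-0.998  0.058  0.   ] y [ 0.058  0.998 -0.   ] z [-0.  0. -1.] j [-0.24  0.64 -0.83  1.6   0.51  1.13  0.32] F [ 0.7 -1.  -0.6] w 0.552
[array([-149. , -562.9,    3.6]), ('roll', np.float64(-0.067), 'alt', np.float64(3.074))]
```

>>> jog_arm([
  {"slide":[-7,-28,0],"roll":-0.007,"gripper":0.55},
  {"slide":[-15,-57,0],"roll":-0.014,"gripper":0.55},
  {"slide":[-22,-85,0],"roll":-0.02,"gripper":0.55},
  {"slide":[-30,-114,0],"roll":-0.027,"gripper":0.55},
  {"slide":[-38,-143,0],"roll":-0.033,"gripper":0.55},
  {"slide":[-45,-171,0],"roll":-0.04,"gripper":0.55},
  {"slide":[-53,-200,0],"roll":-0.047,"gripper":0.55},
  {"slide":[-61,-229,0],"roll":-0.053,"gripper":0.55},
  {"slide":[-68,-257,0],"roll":-0.06,"gripper":0.55},
  {"slide":[-76,-286,0],"roll":-0.067,"gripper":0.55},
])

```text
clock: 8.05
position: [0.547, 0.1031, 0.1576]
ee_rot: [-0.014, 3.141, -0.0]
force: [0.7, 0.7, -0.2]
width: 0.551
```

```bash
python3 -c "
from h import *
st();print(plan([.6035,-.1765,.1],np.deg2rad(90.5)))
"
```

```text
t 8.05 pos [0.547  0.1031 0.1576] x [-1.    -0.009 -0.001] y [-0.009  1.    -0.   ] z [ 0.001 -0.    -1.   ] j [ 0.34  0.55 -0.89  1.78  0.49  1.05  0.85] F [ 0.7  0.7 -0.2] w 0.551
[array([ -53.9, -280.1,   57.7]), ('roll', np.float64(0.0), 'alt', np.float64(-3.141))]
```

>>> jog_arm([
  {"slide":[-6,-31,4],"roll":0,"gripper":0.55},
  {"slide":[-12,-62,8],"roll":0,"gripper":0.55},
  {"slide":[-18,-93,14],"roll":0,"gripper":0.55},
  {"slide":[-24,-124,20],"roll":0,"gripper":0.55},
  {"slide":[-30,-156,26],"roll":0,"gripper":0.55},
  {"slide":[-36,-187,32],"roll":0,"gripper":0.55},
  {"slide":[-42,-218,38],"roll":0,"gripper":0.55},
  {"slide":[-48,-249,44],"roll":0,"gripper":0.55},
  {"slide":[-54,-272,50],"roll":0,"gripper":0.55},
  {"slide":[-54,-280,57],"roll":0,"gripper":0.55},
])

```text
clock: 8.88
position: [0.604, -0.1807, 0.0999]
ee_rot: [-0.004, 3.141, -0.004]
force: [-0.8, -0.1, -0.6]
width: 0.55
```

```bash
python3 -c "
from h import *
st();print(plan([.6035,-.1765,.05],np.deg2rad(90.5)))
d=grab('side','s4.png');d=grab('top','t4.png')
cv2.imwrite('pics/t4z.png',cv2.resize(d['frame'][125:265,140:420],None,fx=2.8,fy=2.8))"
```

```text
t 8.88 pos [ 0.604  -0.1807  0.0999] x [-1.    -0.003 -0.001] y [-0.003  1.    -0.002] z [ 0.001 -0.002 -1.   ] j [ 0.71  0.71 -0.81  1.65  0.58  1.04  1.3 ] F [-0.8 -0.1 -0.6] w 0.55
[array([ 0.6,  4.3, 49.9]), ('roll', np.float64(-0.006), 'alt', np.float64(3.136))]
```

View pics/s4.png

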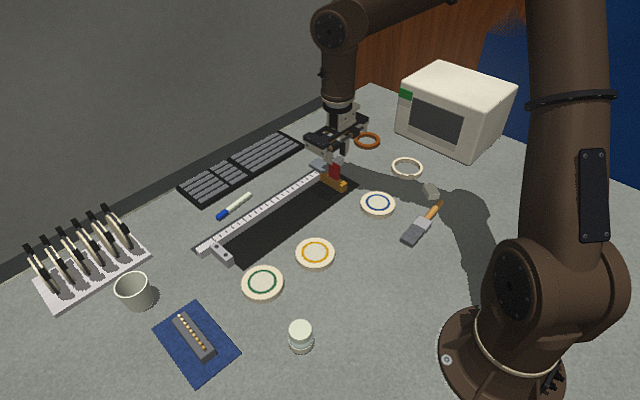

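View pics/t4z.png

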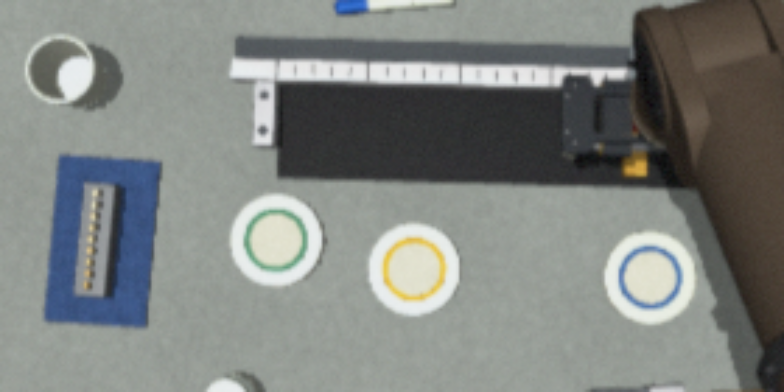

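Guide lies centred lengthwise on the pad (zoom: ~(97,240)); gripper is above the red tab. Descend and pinch.

>>> jog_arm([
  {"slide":[0,4,5],"roll":0,"gripper":0.55},
  {"slide":[0,4,15],"roll":0,"gripper":0.55},
  {"slide":[0,4,28],"roll":0,"gripper":0.55},
  {"slide":[0,4,40],"roll":0,"gripper":0.55},
  {"slide":[0,4,49],"roll":0,"gripper":0.55},
  {"slide":[0,4,49],"roll":0,"gripper":0.55},
  {"slide":[0,4,49],"roll":0,"gripper":0.05},
  {"slide":[0,4,49],"roll":0,"gripper":0.05},
  {"slide":[0,4,49],"roll":0,"gripper":0.05},
  {"slide":[0,4,49],"roll":0,"gripper":0.05},
], newtons=20)

```text
clock: 9.82
position: [0.6037, -0.1713, 0.0514]
ee_rot: [-0.013, 3.14, -0.0]
force: [0.5, 0.9, 0.1]
width: 0.313
```

>>> jog_arm([
  {"slide":[0,0,0],"roll":0,"gripper":0.05},
  {"slide":[0,0,0],"roll":0,"gripper":0.05},
  {"slide":[0,0,0],"roll":0,"gripper":0.05},
  {"slide":[0,0,0],"roll":0,"gripper":0.05},
  {"slide":[0,0,0],"roll":0,"gripper":0.05},
  {"slide":[0,0,0],"roll":0,"gripper":0.05},
  {"slide":[0,0,0],"roll":0,"gripper":0.05},
  {"slide":[0,0,0],"roll":0,"gripper":0.05},
  {"slide":[0,-5,0],"roll":0,"gripper":0.05},
  {"slide":[0,-10,0],"roll":0,"gripper":0.05},
])

```text
clock: 10.65
position: [0.6036, -0.1803, 0.0512]
ee_rot: [-0.015, 3.141, 0.002]
force: [-1.0, 0.6, 7.2]
width: 0.152
```

```bash
python3 -c "
from h import *
st()"
```

```text
t 10.65 pos [ 0.6036 -0.1803  0.0512] x [-1.    -0.009 -0.001] y [-0.009  1.     0.001] z [ 0.001  0.001 -1.   ] j [ 0.7   0.76 -0.77  1.69  0.63  0.96  1.26] F [-1.   0.6  7.2] w 0.152
```

>>> jog_arm([
  {"slide":[0,-8,0],"roll":0,"gripper":0.05},
  {"slide":[0,-16,0],"roll":0,"gripper":0.05},
  {"slide":[0.5,-24,0],"roll":0,"gripper":0.05},
  {"slide":[0.5,-32,0],"roll":0,"gripper":0.05},
  {"slide":[1,-40,0],"roll":0,"gripper":0.05},
  {"slide":[1,-48,0],"roll":0,"gripper":0.05},
  {"slide":[1,-56,0],"roll":0,"gripper":0.05},
  {"slide":[1.3,-62,0],"roll":0,"gripper":0.05},
  {"slide":[1.3,-67,0],"roll":0,"gripper":0.05},
  {"slide":[1.3,-69,0],"roll":0,"gripper":0.05},
])

```text
clock: 11.48
position: [0.6029, -0.2497, 0.0512]
ee_rot: [-0.013, 3.141, 0.003]
force: [0.3, 6.6, 7.4]
width: 0.157
```

>>> jog_arm([
  {"slide":[0,0,0],"roll":0,"gripper":0.05},
  {"slide":[0,0,0],"roll":0,"gripper":0.4},
  {"slide":[0,0,0],"roll":0,"gripper":0.4},
  {"slide":[0,0,0],"roll":0,"gripper":0.4},
  {"slide":[0,0,0],"roll":0,"gripper":0.4},
  {"slide":[0,0,-15],"roll":0,"gripper":0.4},
  {"slide":[0,0,-35],"roll":0,"gripper":0.4},
  {"slide":[0,0,-60],"roll":0,"gripper":0.6},
  {"slide":[0,0,-85],"roll":0,"gripper":0.65},
  {"slide":[0,0,-85],"roll":0,"gripper":0.65},
])

```text
clock: 12.32
position: [0.6055, -0.2501, 0.1421]
ee_rot: [-0.013, 3.134, -0.003]
force: [1.9, -0.0, 0.4]
width: 0.566
```

```bash
python3 -c "
from h import *
st();print(plan([.401,.058,.15],np.deg2rad(90)))
"
```

```text
t 12.32 pos [ 0.6055 -0.2501  0.1421] x [-1.    -0.008 -0.007] y [-0.008  1.    -0.002] z [ 0.007 -0.002 -1.   ] j [ 0.81  0.7  -0.83  1.55  0.55  1.13  1.45] F [ 1.9 -0.   0.4] w 0.566
[array([201.8, 309.8, -10. ]), ('roll', np.float64(0.008), 'alt', np.float64(-3.133))]
```

>>> jog_arm([
  {"slide":[16,30,0],"roll":0,"gripper":0.76},
  {"slide":[32,60,0],"roll":0,"gripper":0.76},
  {"slide":[48,92,0],"roll":0,"gripper":0.76},
  {"slide":[64,124,0],"roll":0,"gripper":0.76},
  {"slide":[80,156,0],"roll":0,"gripper":0.76},
  {"slide":[96,188,0],"roll":0,"gripper":0.76},
  {"slide":[112,220,0],"roll":0,"gripper":0.76},
  {"slide":[128,252,0],"roll":0,"gripper":0.76},
  {"slide":[144,284,0],"roll":0,"gripper":0.76},
  {"slide":[160,316,0],"roll":0,"gripper":0.76},
])

```text
clock: 13.15
position: [0.4392, 0.0657, 0.1365]
ee_rot: [-0.013, 3.141, -0.001]
force: [0.2, 1.1, -0.1]
width: 0.759
```

```bash
python3 -c "
from h import *
st();print(plan([.422,.2056,.06],np.deg2rad(90)))
"
```

```text
t 13.15 pos [0.4392 0.0657 0.1365] x [-1.    -0.008 -0.001] y [-0.008  1.    -0.001] z [ 0.001 -0.001 -1.   ] j [ 0.49  0.42 -0.96  2.05  0.44  0.89  0.86] F [ 0.2  1.1 -0.1] w 0.759
[array([ 16.1, 140.1,  76.4]), ('roll', np.float64(0.008), 'alt', np.float64(-3.133))]
```

>>> jog_arm([
  {"slide":[4,25,5],"roll":0,"gripper":0.76},
  {"slide":[8,50,10],"roll":0,"gripper":0.76},
  {"slide":[12,75,18],"roll":0,"gripper":0.76},
  {"slide":[16,100,28],"roll":0,"gripper":0.76},
  {"slide":[17,120,40],"roll":0,"gripper":0.76},
  {"slide":[17,135,52],"roll":0.008,"gripper":0.76},
  {"slide":[17,140,64],"roll":0.008,"gripper":0.76},
  {"slide":[17,140,76],"roll":0.008,"gripper":0.76},
  {"slide":[17,140,76],"roll":0.008,"gripper":0.76},
  {"slide":[17,140,76],"roll":0.008,"gripper":0.76},
])

```text
clock: 13.98
position: [0.4217, 0.2034, 0.0596]
ee_rot: [-0.0, -3.141, 0.002]
force: [-0.5, -0.5, 0.7]
width: 0.753
```

```bash
python3 -c "
from meas import *
st();print(plan([.422,.2056,.009],np.deg2rad(90)))
d=grab('top','t5.png');cv2.imwrite('pics/t5z.png',cv2.resize(d['frame'][125:265,140:420],None,fx=2.8,fy=2.8));print(discs(d))
"
```

```text
t 13.98 pos [0.4217 0.2034 0.0596] x [-1.     0.     0.001] y [-0.     1.    -0.001] z [-0.001 -0.001 -1.   ] j [ 0.06  0.56 -0.83  2.08  0.6   0.76  0.42] F [-0.5 -0.5  0.7] w 0.753
[array([-0.4,  2.3, 50.6]), ('roll', np.float64(0.0), 'alt', np.float64(-3.142))]
{'green': (np.float64(0.48955082263678185), np.float64(0.20600367669710132), np.float64(0.031104845137573996)), 'yellow': (np.float64(0.5595796759392053), np.float64(0.8857095230713569), np.float64(0.03447108592502223)), 'blue': (np.float64(0.455688151039907), np.float64(-0.1933368298121463), np.float64(0.03216986172973583))}
```

View pics/t5z.png

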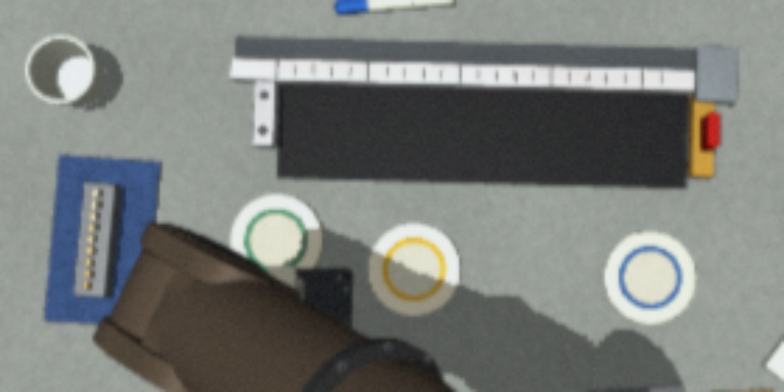

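Jaw now fully open (zoom (705,140)), guide on pad; green disc unmoved. Descend behind green and push.

>>> jog_arm([
  {"slide":[0,2.5,15],"roll":0,"gripper":0.76},
  {"slide":[0,2.5,30],"roll":0,"gripper":0.76},
  {"slide":[0,2.5,42],"roll":0,"gripper":0.76},
  {"slide":[0,2.5,50.5],"roll":0,"gripper":0.76},
  {"slide":[0,2.5,50.5],"roll":0,"gripper":0.76},
  {"slide":[-8,2.5,50.5],"roll":0,"gripper":0.76},
  {"slide":[-16,2.5,50.5],"roll":0,"gripper":0.76},
  {"slide":[-21,2.5,50.5],"roll":0,"gripper":0.76},
  {"slide":[-25,2.5,50.5],"roll":0,"gripper":0.76},
  {"slide":[-28,2.5,50.5],"roll":0,"gripper":0.76},
])

```text
clock: 14.87
position: [0.4502, 0.2065, 0.0094]
ee_rot: [-0.001, -3.141, 0.0]
force: [-4.9, -0.6, 2.5]
width: 0.758
```

```bash
python3 -c "
from meas import *
st();print(plan([.521,.157,.009],np.deg2rad(90)))
"
```

```text
t 14.87 pos [0.4502 0.2065 0.0094] x [-1.     0.001  0.001] y [ 0.001  1.    -0.   ] z [-0.001 -0.    -1.   ] j [ 0.01  0.66 -0.75  2.05  0.7   0.7   0.37] F [-4.9 -0.6  2.5] w 0.758
[array([-70.9, -49.4,   0.4]), ('roll', np.float64(-0.001), 'alt', np.float64(3.141))]
```

>>> jog_arm([
  {"slide":[-7,-5,0],"roll":0,"gripper":0.76},
  {"slide":[-14,-10,0],"roll":0,"gripper":0.76},
  {"slide":[-21,-15,0],"roll":0,"gripper":0.76},
  {"slide":[-28,-20,0],"roll":0,"gripper":0.76},
  {"slide":[-35,-25,0],"roll":0,"gripper":0.76},
  {"slide":[-42,-30,0],"roll":0,"gripper":0.76},
  {"slide":[-50,-35,0],"roll":0,"gripper":0.76},
  {"slide":[-57,-40,0],"roll":0,"gripper":0.76},
  {"slide":[-64,-45,0],"roll":0,"gripper":0.76},
  {"slide":[-71,-50,0],"roll":0,"gripper":0.76},
])

```text
clock: 15.7
position: [0.5215, 0.1563, 0.0092]
ee_rot: [0.0, -3.141, -0.0]
force: [-4.4, 3.1, 3.7]
width: 0.758
```

```bash
python3 -c "
from meas import *
st();print(plan([.565,.157,.009],np.deg2rad(90)))
d=grab('side','s6.png');print(discs(d));d=grab('top','t6.png');print(discs(d))
cv2.imwrite('pics/t6z.png',cv2.resize(d['frame'][125:265,140:420],None,fx=2.8,fy=2.8))
"
```

```text
t 15.7 pos [0.5215 0.1563 0.0092] x [-1. -0.  0.] y [-0.  1.  0.] z [-0.  0. -1.] j [ 0.13  0.71 -0.75  1.93  0.69  0.77  0.56] F [-4.4  3.1  3.7] w 0.758
[array([-43.5,   0.7,   0.2]), ('roll', np.float64(0.0), 'alt', np.float64(-3.141))]
{'green': None, 'yellow': (np.float64(0.4603409269040887), np.float64(0.057939813242609634), np.float64(0.0326112619598987)), 'blue': (np.float64(0.45583173560072465), np.float64(-0.19315369626435164), np.float64(0.0317286787663068))}
{'green': None, 'yellow': (np.float64(0.03966700741517578), np.float64(0.8151509844931561), np.float64(0.021646960052698207)), 'blue': (np.float64(0.4560627295708044), np.float64(-0.19320291051698013), np.float64(0.03197352749224721))}
```

View pics/t6z.png

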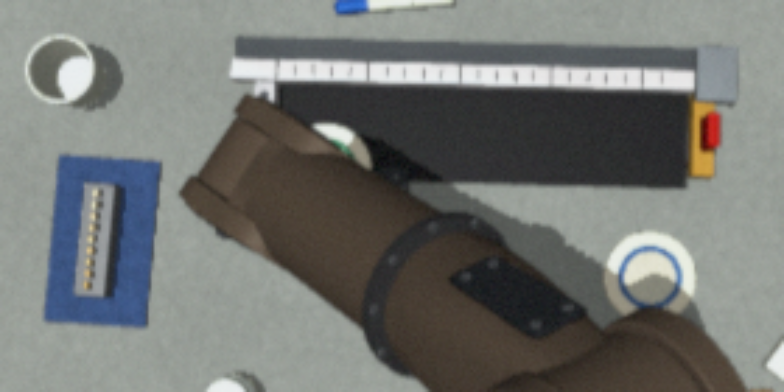

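Green follows the fingers (zoom (335,150)). Push on to the rail, slowly at the end.

>>> jog_arm([
  {"slide":[-8,0,0],"roll":0,"gripper":0.76},
  {"slide":[-16,0,0],"roll":0,"gripper":0.76},
  {"slide":[-24,0,0],"roll":0,"gripper":0.76},
  {"slide":[-30,0.5,0],"roll":0,"gripper":0.76},
  {"slide":[-35,0.5,0],"roll":0,"gripper":0.76},
  {"slide":[-38,0.5,0],"roll":0,"gripper":0.76},
  {"slide":[-40,0.5,0],"roll":0,"gripper":0.76},
  {"slide":[-41,0.5,0],"roll":0,"gripper":0.76},
  {"slide":[-42,0.5,0],"roll":0,"gripper":0.76},
  {"slide":[-42,0.5,0],"roll":0,"gripper":0.76},
])

```text
clock: 16.63
position: [0.5629, 0.1572, 0.0092]
ee_rot: [-0.0, 3.142, -0.0]
force: [-1.9, 0.8, -0.8]
width: 0.762
```

```bash
python3 -c "
from meas import *
st()
"
```

```text
t 16.63 pos [0.5629 0.1572 0.0092] x [-1. -0. -0.] y [-0.  1. -0.] z [ 0. -0. -1.] j [ 0.13  0.76 -0.74  1.83  0.68  0.83  0.61] F [-1.9  0.8 -0.8] w 0.762
```

Creep a little further until the rail is felt.

>>> jog_arm([
  {"slide":[-0.5,0,0],"roll":0,"gripper":0.76},
  {"slide":[-1,0,0],"roll":0,"gripper":0.76},
  {"slide":[-1.5,0,0],"roll":0,"gripper":0.76},
  {"slide":[-2,0,0],"roll":0,"gripper":0.76},
  {"slide":[-2.5,0,0],"roll":0,"gripper":0.76},
  {"slide":[-3,0,0],"roll":0,"gripper":0.76},
  {"slide":[-3,0,0],"roll":0,"gripper":0.76},
  {"slide":[-3,0,0],"roll":0,"gripper":0.76},
  {"slide":[-3,0,0],"roll":0,"gripper":0.76},
  {"slide":[-3,0,0],"roll":0,"gripper":0.76},
])

```text
clock: 17.47
position: [0.5661, 0.1572, 0.0093]
ee_rot: [-0.0, 3.141, -0.0]
force: [-1.0, 0.2, -0.6]
width: 0.757
```

```bash
python3 -c "
from meas import *
st()
"
```

```text
t 17.47 pos [0.5661 0.1572 0.0093] x [-1. -0. -0.] y [-0.  1. -0.] z [ 0. -0. -1.] j [ 0.13  0.76 -0.74  1.82  0.68  0.83  0.62] F [-1.   0.2 -0.6] w 0.757
```

>>> jog_arm([
  {"slide":[15,0,0],"roll":0,"gripper":0.76},
  {"slide":[30,0,-10],"roll":0,"gripper":0.76},
  {"slide":[50,-10,-30],"roll":0,"gripper":0.76},
  {"slide":[70,-22,-50],"roll":0,"gripper":0.76},
  {"slide":[90,-35,-60],"roll":0,"gripper":0.76},
  {"slide":[110,-48,-60],"roll":0,"gripper":0.76},
  {"slide":[130,-61,-60],"roll":0,"gripper":0.76},
  {"slide":[150,-74,-60],"roll":0,"gripper":0.76},
  {"slide":[164,-87,-60],"roll":0,"gripper":0.76},
  {"slide":[174,-99,-60],"roll":0,"gripper":0.76},
])

```text
clock: 18.3
position: [0.3909, 0.0575, 0.0695]
ee_rot: [-0.001, 3.141, -0.001]
force: [-0.5, -0.7, -0.1]
width: 0.762
```

```bash
python3 -c "
from meas import *
st();print(plan([.393,.058,.009],np.deg2rad(90)))
d=grab('side','s7.png');print(discs(d));d=grab('top','t7.png');print(discs(d))
cv2.imwrite('pics/t7z.png',cv2.resize(d['frame'][125:265,140:420],None,fx=2.8,fy=2.8))
"
```

```text
t 18.3 pos [0.3909 0.0575 0.0695] x [-1.    -0.001 -0.001] y [-0.001  1.    -0.001] z [ 0.001 -0.001 -1.   ] j [ 0.43  0.45 -0.9   2.23  0.56  0.7   0.71] F [-0.5 -0.7 -0.1] w 0.762
[array([-2.1,  0.6, 60.5]), ('roll', np.float64(0.001), 'alt', np.float64(-3.141))]
{'green': (np.float64(0.6091195704304981), np.float64(0.1570340607734818), np.float64(0.031605540808749555)), 'yellow': None, 'blue': None}
{'green': (np.float64(0.6092854027069357), np.float64(0.1569901314274545), np.float64(0.031897054337625276)), 'yellow': None, 'blue': (np.float64(0.455688151039907), np.float64(-0.1933368298121463), np.float64(0.03216986172973583))}
```

View pics/t7z.png

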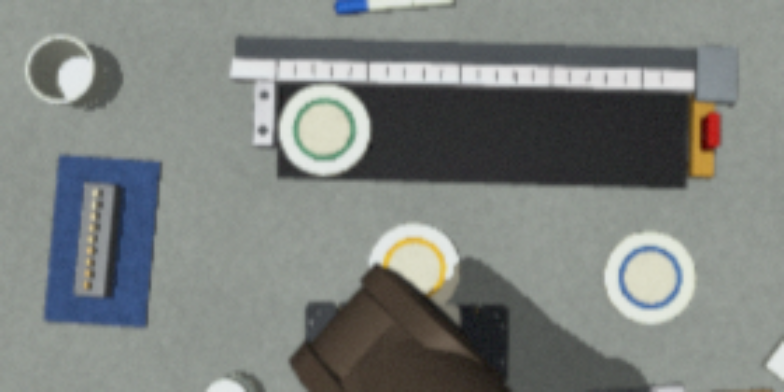

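View pics/s7.png

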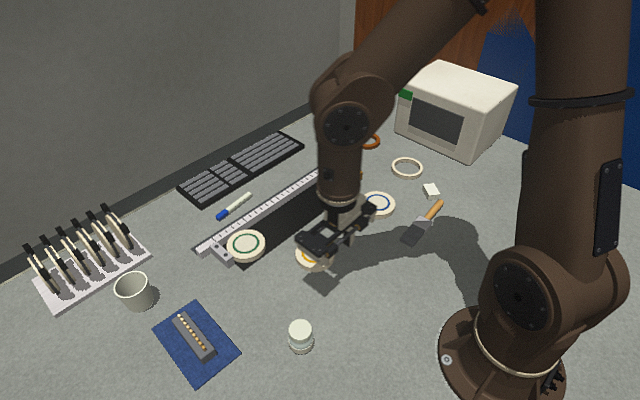

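Green sits at the rail in slot 1 (zoom (325,130)) at (0.609,0.157). Next yellow.

>>> jog_arm([
  {"slide":[0,0.6,20],"roll":0,"gripper":0.76},
  {"slide":[0,0.6,38],"roll":0,"gripper":0.76},
  {"slide":[0,0.6,52],"roll":0,"gripper":0.76},
  {"slide":[0,0.6,60],"roll":0,"gripper":0.76},
  {"slide":[0,0.6,60],"roll":0,"gripper":0.76},
  {"slide":[-8,0.6,60],"roll":0,"gripper":0.76},
  {"slide":[-15,0.6,60],"roll":0,"gripper":0.76},
  {"slide":[-20,0.6,60],"roll":0,"gripper":0.76},
  {"slide":[-25,0.6,60],"roll":0,"gripper":0.76},
  {"slide":[-30,0.6,60],"roll":0,"gripper":0.76},
])

```text
clock: 19.23
position: [0.4224, 0.0586, 0.0095]
ee_rot: [-0.001, -3.141, 0.0]
force: [-3.7, 1.2, 2.7]
width: 0.759
```

>>> jog_arm([
  {"slide":[-9,0,0],"roll":0,"gripper":0.76},
  {"slide":[-18,0,0],"roll":0,"gripper":0.76},
  {"slide":[-27,-1,0],"roll":0,"gripper":0.76},
  {"slide":[-36,-1,0],"roll":0,"gripper":0.76},
  {"slide":[-45,-1,0],"roll":0,"gripper":0.76},
  {"slide":[-54,-2,0],"roll":0,"gripper":0.76},
  {"slide":[-63,-2,0],"roll":0,"gripper":0.76},
  {"slide":[-72,-2,0],"roll":0,"gripper":0.76},
  {"slide":[-81,-2,0],"roll":0,"gripper":0.76},
  {"slide":[-90,-2,0],"roll":0,"gripper":0.76},
])

```text
clock: 20.07
position: [0.5128, 0.0567, 0.0092]
ee_rot: [-0.0, -3.142, 0.0]
force: [-4.3, 0.6, 3.6]
width: 0.761
```

```bash
python3 -c "
from meas import *
st();print(plan([.566,.056,.009],np.deg2rad(90)))
d=grab('side','s8.png');print(discs(d));d=grab('top','t8.png');print(discs(d))
cv2.imwrite('pics/t8z.png',cv2.resize(d['frame'][125:265,140:420],None,fx=2.8,fy=2.8))
"
```

```text
t 20.07 pos [0.5128 0.0567 0.0092] x [-1.  0.  0.] y [ 0.  1. -0.] z [-0. -0. -1.] j [ 0.32  0.68 -0.75  2.    0.7   0.73  0.71] F [-4.3  0.6  3.6] w 0.761
[array([-53.2,  -0.7,   0.2]), ('roll', np.float64(-0.0), 'alt', np.float64(3.142))]
{'green': (np.float64(0.6090994724586729), np.float64(0.1571234242615438), np.float64(0.031558141418225986)), 'yellow': None, 'blue': None}
{'green': (np.float64(0.6092460347077994), np.float64(0.15691770227662552), np.float64(0.03186634779588878)), 'yellow': (np.float64(0.17998368528455413), np.float64(0.8212768577315068), np.float64(0.03003129654957872)), 'blue': (np.float64(0.4558200025585148), np.float64(-0.19351951742549764), np.float64(0.03087747626103701))}
```

View pics/t8z.png

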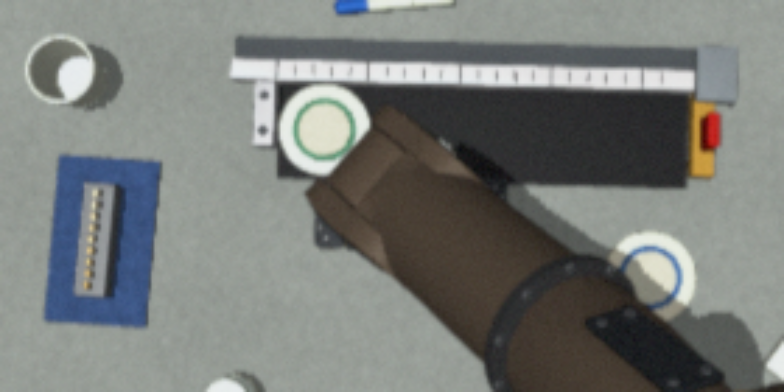

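>>> jog_arm([
  {"slide":[-9,-0.5,0],"roll":0,"gripper":0.76},
  {"slide":[-18,-0.5,0],"roll":0,"gripper":0.76},
  {"slide":[-26,-0.5,0],"roll":0,"gripper":0.76},
  {"slide":[-34,-0.5,0],"roll":0,"gripper":0.76},
  {"slide":[-40,-0.5,0],"roll":0,"gripper":0.76},
  {"slide":[-44,-0.5,0],"roll":0,"gripper":0.76},
  {"slide":[-47,-0.5,0],"roll":0,"gripper":0.76},
  {"slide":[-50,-0.5,0],"roll":0,"gripper":0.76},
  {"slide":[-52,-0.5,0],"roll":0,"gripper":0.76},
  {"slide":[-52.5,-0.5,0],"roll":0,"gripper":0.76},
])

```text
clock: 21.0
position: [0.5647, 0.0564, 0.0092]
ee_rot: [-0.0, 3.141, 0.0]
force: [-2.5, 0.8, 0.8]
width: 0.759
```

>>> jog_arm([
  {"slide":[15,0,0],"roll":0,"gripper":0.76},
  {"slide":[30,0,-10],"roll":0,"gripper":0.76},
  {"slide":[50,-20,-30],"roll":0,"gripper":0.76},
  {"slide":[70,-50,-50],"roll":0.07,"gripper":0.76},
  {"slide":[90,-80,-60],"roll":0.14,"gripper":0.76},
  {"slide":[105,-110,-60],"roll":0.21,"gripper":0.76},
  {"slide":[120,-140,-60],"roll":0.28,"gripper":0.76},
  {"slide":[135,-170,-60],"roll":0.35,"gripper":0.76},
  {"slide":[150,-200,-60],"roll":0.42,"gripper":0.76},
  {"slide":[155,-230,-60],"roll":0.5,"gripper":0.76},
])

```text
clock: 21.83
position: [0.4073, -0.1753, 0.0694]
ee_rot: [-0.782, -3.042, 0.002]
force: [0.8, 1.2, -0.5]
width: 0.76
```

```bash
python3 -c "
from meas import *
st()
d=grab('side','s9.png');print(discs(d));d=grab('top','t9.png');print(discs(d))
cv2.imwrite('pics/t9z.png',cv2.resize(d['frame'][125:265,140:420],None,fx=2.8,fy=2.8))
"
```

```text
t 21.83 pos [ 0.4073 -0.1753  0.0694] x [-0.876  0.482 -0.   ] y [ 0.482  0.876 -0.001] z [-0.001 -0.001 -1.   ] j [ 0.86  0.47 -0.74  2.13  0.49  0.71  0.86] F [ 0.8  1.2 -0.5] w 0.76
{'green': (np.float64(0.6090428517391224), np.float64(0.15702929993183912), np.float64(0.03164593629137772)), 'yellow': (np.float64(0.6072408388325012), np.float64(0.056702651443869156), np.float64(0.032456752212831674)), 'blue': None}
{'green': (np.float64(0.6091959991955624), np.float64(0.15697067231521764), np.float64(0.03190200327143552)), 'yellow': (np.float64(0.6076447305829364), np.float64(0.05634506272986961), np.float64(0.03205429464153545)), 'blue': (np.float64(0.45697928940817084), np.float64(-0.19342920686106213), np.float64(0.02999720429518864))}
```

View pics/t9z.png

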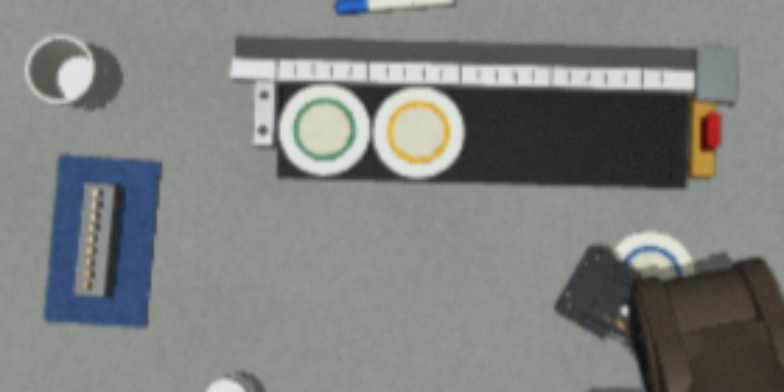

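```bash
python3 -c "
from meas import *
print(plan([.410,-.248,.07],np.deg2rad(140)))
"
```

```text
[array([-35.3, -59.4,  -0.5]), ('roll', np.float64(-1.383), 'alt', np.float64(1.759))]
```

>>> jog_arm([
  {"slide":[-4,-6,0],"roll":-0.12,"gripper":0.76},
  {"slide":[-8,-12,0],"roll":-0.24,"gripper":0.76},
  {"slide":[-12,-18,0],"roll":-0.36,"gripper":0.76},
  {"slide":[-16,-25,0],"roll":-0.48,"gripper":0.76},
  {"slide":[-20,-32,0],"roll":-0.6,"gripper":0.76},
  {"slide":[-24,-40,0],"roll":-0.72,"gripper":0.76},
  {"slide":[-28,-48,0],"roll":-0.84,"gripper":0.76},
  {"slide":[-32,-55,0],"roll":-0.96,"gripper":0.76},
  {"slide":[-35,-59,0],"roll":-1.08,"gripper":0.76},
  {"slide":[-35,-59,0],"roll":-1.2,"gripper":0.76},
])

```text
clock: 22.77
position: [0.4128, -0.2433, 0.0695]
ee_rot: [-1.085, 2.947, -0.002]
force: [-0.0, -0.3, 1.0]
width: 0.758
```

```bash
python3 -c "
from meas import *
st();print(plan([.410,-.248,.009],np.deg2rad(140)))
d=grab('side','s10.png');print(discs(d));d=grab('top','t10.png');print(discs(d))
cv2.imwrite('pics/t10z.png',cv2.resize(d['frame'][125:285,160:460],None,fx=2.6,fy=2.6))
"
```

```text
t 22.77 pos [ 0.4128 -0.2433  0.0695] x [-0.761 -0.648 -0.001] y [-0.648  0.761 -0.002] z [ 0.001 -0.001 -1.   ] j [ 1.16  0.64 -1.03  2.04  0.72  0.88  2.  ] F [-0.  -0.3  1. ] w 0.758
[array([ 5.2, -1.7, 60.5]), ('roll', np.float64(-0.167), 'alt', np.float64(2.974))]
{'green': (np.float64(0.6092042077531012), np.float64(0.15700368605265083), np.float64(0.03155748314447888)), 'yellow': (np.float64(0.6073146052997189), np.float64(0.05667966541940905), np.float64(0.03248137946982933)), 'blue': (np.float64(0.4559104208591512), np.float64(-0.19341415572073284), np.float64(0.031791716093597155))}
{'green': (np.float64(0.6093773876150945), np.float64(0.15690120520545375), np.float64(0.03183512718521947)), 'yellow': (np.float64(0.6076243077866372), np.float64(0.05643836927769835), np.float64(0.03210366419622143)), 'blue': (np.float64(0.455772532786476), np.float64(-0.19330402926619175), np.float64(0.032214563290301125))}
```

View pics/t10z.png

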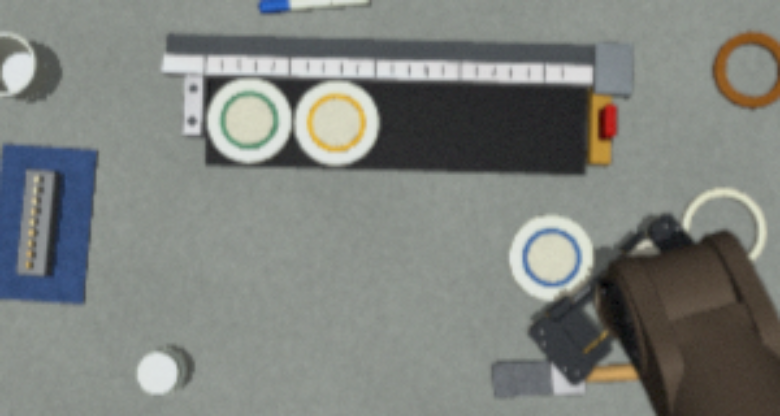

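>>> jog_arm([
  {"slide":[0,6,15],"roll":0,"gripper":0.76},
  {"slide":[0,10,30],"roll":0,"gripper":0.76},
  {"slide":[0,10,45],"roll":0,"gripper":0.76},
  {"slide":[0,10,55],"roll":0,"gripper":0.76},
  {"slide":[0,10,60],"roll":0,"gripper":0.76},
  {"slide":[0,10,60],"roll":0,"gripper":0.76},
  {"slide":[-6,10,60],"roll":0,"gripper":0.76},
  {"slide":[-12,10,60],"roll":0,"gripper":0.76},
  {"slide":[-17,10,60],"roll":0,"gripper":0.76},
  {"slide":[-22,10,60],"roll":0,"gripper":0.76},
])

```text
clock: 23.7
position: [0.4233, -0.2201, 0.0098]
ee_rot: [-1.077, 2.95, -0.001]
force: [-1.4, -1.9, 0.9]
width: 0.756
```

```bash
python3 -c "
from meas import *
s=st();R=Ro.from_rotvec(s['ee_rot']).as_matrix();print(plan(np.r_[np.array([.548,-.046])+.0431*R[:2,0],.009]))
"
```

```text
t 23.7 pos [ 0.4233 -0.2201  0.0098] x [-0.765 -0.644 -0.   ] y [-0.644  0.765 -0.001] z [ 0.001 -0.001 -1.   ] j [ 1.04  0.71 -0.93  2.09  0.85  0.77  1.84] F [-1.4 -1.9  0.9] w 0.756
[array([-164.5,   52.8,    0.8])]
```

>>> jog_arm([
  {"slide":[-8,2.5,0],"roll":0,"gripper":0.76},
  {"slide":[-16,5,0],"roll":0,"gripper":0.76},
  {"slide":[-25,8,0],"roll":0,"gripper":0.76},
  {"slide":[-34,11,0],"roll":0,"gripper":0.76},
  {"slide":[-43,14,0],"roll":0,"gripper":0.76},
  {"slide":[-52,17,0],"roll":0,"gripper":0.76},
  {"slide":[-61,20,0],"roll":0,"gripper":0.76},
  {"slide":[-70,22.5,0],"roll":0,"gripper":0.76},
  {"slide":[-79,25,0],"roll":0,"gripper":0.76},
  {"slide":[-88,28,0],"roll":0,"gripper":0.76},
])

```text
clock: 24.53
position: [0.4716, -0.1426, 0.0094]
ee_rot: [1.076, -2.95, 0.002]
force: [-2.8, -4.5, 3.9]
width: 0.758
```

>>> jog_arm([
  {"slide":[-8,2.5,0],"roll":0,"gripper":0.76},
  {"slide":[-16,5,0],"roll":0,"gripper":0.76},
  {"slide":[-25,8,0],"roll":0,"gripper":0.76},
  {"slide":[-34,11,0],"roll":0,"gripper":0.76},
  {"slide":[-43,14,0],"roll":0,"gripper":0.76},
  {"slide":[-52,17,0],"roll":0,"gripper":0.76},
  {"slide":[-60,20,0],"roll":0,"gripper":0.76},
  {"slide":[-67,22.5,0],"roll":0,"gripper":0.76},
  {"slide":[-73,24,0],"roll":0,"gripper":0.76},
  {"slide":[-76,25,0],"roll":0,"gripper":0.76},
])

```text
clock: 25.37
position: [0.5139, -0.0734, 0.0093]
ee_rot: [-1.078, 2.951, -0.0]
force: [-2.7, -3.8, 4.0]
width: 0.759
```

```bash
python3 -c "
from meas import *
st()
d=grab('side','s11.png');print(discs(d));d=grab('top','t11.png');print(discs(d))
cv2.imwrite('pics/t11z.png',cv2.resize(d['frame'][125:285,160:460],None,fx=2.6,fy=2.6))
"
```

```text
t 25.37 pos [ 0.5139 -0.0734  0.0093] x [-0.764 -0.645 -0.   ] y [-0.645  0.764 -0.   ] z [ 0. -0. -1.] j [ 0.67  0.75 -0.91  1.99  0.83  0.83  1.55] F [-2.7 -3.8  4. ] w 0.759
{'green': (np.float64(0.6092533602079884), np.float64(0.15712940882459273), np.float64(0.03147216891877247)), 'yellow': (np.float64(0.607317270646112), np.float64(0.05659103542309751), np.float64(0.03243731411959716)), 'blue': (np.float64(0.5469081644185299), np.float64(-0.04635299074425228), np.float64(0.030704238854781775))}
{'green': (np.float64(0.6091357378091146), np.float64(0.1570176297339476), np.float64(0.0318629967095025)), 'yellow': (np.float64(0.6076447305829364), np.float64(0.05634506272986961), np.float64(0.03205429464153545)), 'blue': None}
```

View pics/t11z.png

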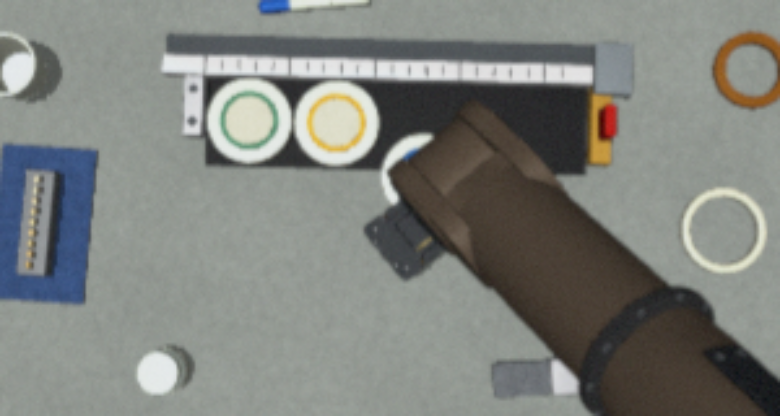

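```bash
python3 -c "
from meas import *
print(plan([.480,-.0465,.009],np.deg2rad(90)))
"
```

```text
[array([ 8.7, 42.4,  0.3]), ('roll', np.float64(0.701), 'alt', np.float64(-2.441))]
```

>>> jog_arm([
  {"slide":[15,0,0],"roll":0,"gripper":0.76},
  {"slide":[28,2,-15],"roll":0,"gripper":0.76},
  {"slide":[30,10,-30],"roll":0.1,"gripper":0.76},
  {"slide":[30,18,-40],"roll":0.2,"gripper":0.76},
  {"slide":[28,25,-40],"roll":0.3,"gripper":0.76},
  {"slide":[25,32,-40],"roll":0.42,"gripper":0.76},
  {"slide":[20,38,-40],"roll":0.54,"gripper":0.76},
  {"slide":[14,42,-40],"roll":0.65,"gripper":0.76},
  {"slide":[8.7,42.4,-40],"roll":0.701,"gripper":0.76},
  {"slide":[8.7,42.4,-40],"roll":0.701,"gripper":0.76},
])

```text
clock: 26.3
position: [0.4806, -0.0457, 0.0496]
ee_rot: [0.002, 3.14, 0.002]
force: [-0.9, 0.8, 0.0]
width: 0.759
```

```bash
python3 -c "
from meas import *
st();print(plan([.480,-.0455,.009],np.deg2rad(90)))
d=grab('side','s12.png');print(discs(d));d=grab('top','t12.png');print(discs(d))
"
```

```text
t 26.3 pos [ 0.4806 -0.0457  0.0496] x [-1.     0.002 -0.002] y [0.002 1.    0.002] z [ 0.002  0.002 -1.   ] j [ 0.59  0.59 -0.82  2.06  0.62  0.76  0.95] F [-0.9  0.8  0. ] w 0.759
[array([ 0.7,  0.1, 40.6]), ('roll', np.float64(-0.002), 'alt', np.float64(3.14))]
{'green': (np.float64(0.6090994724586729), np.float64(0.1571234242615438), np.float64(0.031558141418225986)), 'yellow': (np.float64(0.60722065555143), np.float64(0.05662805935958204), np.float64(0.03249255589233695)), 'blue': None}
{'green': (np.float64(0.6091357378091146), np.float64(0.1570176297339476), np.float64(0.0318629967095025)), 'yellow': (np.float64(0.6076333467566655), np.float64(0.05624983861241978), np.float64(0.032101503337855684)), 'blue': None}
```

>>> jog_arm([
  {"slide":[0,0.5,15],"roll":0,"gripper":0.76},
  {"slide":[0,0.5,30],"roll":0,"gripper":0.76},
  {"slide":[0,0.5,40],"roll":0,"gripper":0.76},
  {"slide":[0,0.5,40],"roll":0,"gripper":0.76},
  {"slide":[-8,0.5,40],"roll":0,"gripper":0.76},
  {"slide":[-15,0.5,40],"roll":0,"gripper":0.76},
  {"slide":[-20,0.5,40],"roll":0,"gripper":0.76},
  {"slide":[-26,0.5,40],"roll":0,"gripper":0.76},
  {"slide":[-34,0.5,40],"roll":0,"gripper":0.76},
  {"slide":[-42,0.5,40],"roll":0,"gripper":0.76},
])

```text
clock: 27.23
position: [0.5215, -0.0471, 0.0093]
ee_rot: [-0.001, -3.14, 0.001]
force: [-4.8, -0.4, 4.2]
width: 0.756
```

>>> jog_arm([
  {"slide":[-7,0,0],"roll":0,"gripper":0.76},
  {"slide":[-14,0,0],"roll":0,"gripper":0.76},
  {"slide":[-21,0,0],"roll":0,"gripper":0.76},
  {"slide":[-27,0,0],"roll":0,"gripper":0.76},
  {"slide":[-32,0,0],"roll":0,"gripper":0.76},
  {"slide":[-35,0,0],"roll":0,"gripper":0.76},
  {"slide":[-37,0,0],"roll":0,"gripper":0.76},
  {"slide":[-39,0,0],"roll":0,"gripper":0.76},
  {"slide":[-41,0,0],"roll":0,"gripper":0.76},
  {"slide":[-41,0,0],"roll":0,"gripper":0.76},
])

```text
clock: 28.07
position: [0.5629, -0.0469, 0.0092]
ee_rot: [0.001, 3.141, -0.0]
force: [-3.3, 0.6, 1.9]
width: 0.76
```

>>> jog_arm([
  {"slide":[15,0,0],"roll":0,"gripper":0.76},
  {"slide":[30,0,-10],"roll":0,"gripper":0.76},
  {"slide":[50,-10,-30],"roll":0,"gripper":0.76},
  {"slide":[70,-30,-50],"roll":0,"gripper":0.7},
  {"slide":[80,-50,-70],"roll":0,"gripper":0.6},
  {"slide":[80,-80,-90],"roll":0,"gripper":0.55},
  {"slide":[80,-110,-105],"roll":0,"gripper":0.55},
  {"slide":[70,-140,-115],"roll":0,"gripper":0.55},
  {"slide":[50,-170,-120],"roll":0,"gripper":0.55},
  {"slide":[30,-200,-120],"roll":0,"gripper":0.55},
])

```text
clock: 28.9
position: [0.5341, -0.2498, 0.1313]
ee_rot: [0.003, 3.137, -0.004]
force: [1.4, 0.8, -0.8]
width: 0.554
```

```bash
python3 -c "
from meas import *
st();
d=grab('side','s13.png');print(discs(d));d=grab('top','t13.png');print(discs(d))
cv2.imwrite('pics/t13z.png',cv2.resize(d['frame'][125:265,140:420],None,fx=2.8,fy=2.8))
"
```

```text
t 28.9 pos [ 0.5341 -0.2498  0.1313] x [-1.     0.002 -0.004] y [ 0.002  1.    -0.002] z [ 0.004 -0.002 -1.   ] j [ 0.92  0.62 -0.86  1.73  0.54  1.04  1.44] F [ 1.4  0.8 -0.8] w 0.554
{'green': (np.float64(0.6091682593169482), np.float64(0.15715993771032674), np.float64(0.03152018125092012)), 'yellow': (np.float64(0.607317270646112), np.float64(0.05659103542309751), np.float64(0.03243731411959716)), 'blue': (np.float64(0.6052736313978759), np.float64(-0.046932169543410784), np.float64(0.03180516597941976))}
{'green': (np.float64(0.6092319541514187), np.float64(0.1570446679659043), np.float64(0.03178433004536265)), 'yellow': (np.float64(0.4068718049038352), np.float64(0.8337421439492313), np.float64(0.03781481879306991)), 'blue': (np.float64(0.6054677327858611), np.float64(-0.047124215144621395), np.float64(0.03192579840798496))}
```

View pics/t13z.png

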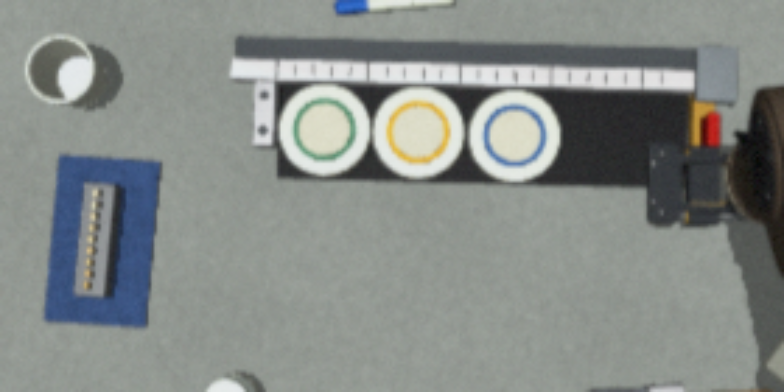

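Row is roughly in place (zoom (325,130),(418,130),(515,135)); blue looks ~3 mm off the rail. I'll press each disc until the rail is felt.

```bash
python3 -c "
from meas import *
print(plan([.525,-.046,.05],np.deg2rad(90)))
"
```

```text
[array([ 12.5, 208. ,  78.8]), ('roll', np.float64(-0.009), 'alt', np.float64(3.133))]
```

>>> jog_arm([
  {"slide":[3,25,5],"roll":0,"gripper":0.76},
  {"slide":[6,55,10],"roll":0,"gripper":0.76},
  {"slide":[9,90,18],"roll":0,"gripper":0.76},
  {"slide":[12,125,30],"roll":0,"gripper":0.76},
  {"slide":[12,160,45],"roll":0,"gripper":0.76},
  {"slide":[12,190,60],"roll":-0.005,"gripper":0.76},
  {"slide":[12,208,79],"roll":-0.009,"gripper":0.76},
  {"slide":[12,208,100],"roll":-0.009,"gripper":0.76},
  {"slide":[12,208,119],"roll":-0.009,"gripper":0.76},
  {"slide":[12,208,119],"roll":-0.009,"gripper":0.76},
])

```text
clock: 29.83
position: [0.5194, -0.0384, 0.0076]
ee_rot: [0.015, -3.139, -0.001]
force: [-1.5, 0.6, -0.3]
width: 0.757
```

```bash
python3 -c "
from meas import *
st();print(plan([.5625,-.046,.009],np.deg2rad(90)))
"
```

```text
t 29.83 pos [ 0.5194 -0.0384  0.0076] x [-1.    -0.01   0.003] y [-0.01   1.     0.001] z [-0.003  0.001 -1.   ] j [ 0.5   0.69 -0.75  1.99  0.7   0.74  0.91] F [-1.5  0.6 -0.3] w 0.757
[array([-43. ,  -8. ,  -1.5]), ('roll', np.float64(0.01), 'alt', np.float64(-3.132))]
```

>>> jog_arm([
  {"slide":[-10,-8,-1.5],"roll":0.01,"gripper":0.76},
  {"slide":[-20,-8,-1.5],"roll":0.01,"gripper":0.76},
  {"slide":[-30,-8,-1.5],"roll":0.01,"gripper":0.76},
  {"slide":[-38,-8,-1.5],"roll":0.01,"gripper":0.76},
  {"slide":[-42,-8,-1.5],"roll":0.01,"gripper":0.76},
  {"slide":[-43,-8,-1.5],"roll":0.01,"gripper":0.76},
  {"slide":[-44,-8,-1.5],"roll":0.01,"gripper":0.76},
  {"slide":[-45,-8,-1.5],"roll":0.01,"gripper":0.76},
  {"slide":[-45.5,-8,-1.5],"roll":0.01,"gripper":0.76},
  {"slide":[-45.5,-8,-1.5],"roll":0.01,"gripper":0.76},
])

```text
clock: 30.67
position: [0.5649, -0.0466, 0.0116]
ee_rot: [-0.002, -3.14, 0.001]
force: [-4.3, -0.3, 3.5]
width: 0.762
```

>>> jog_arm([
  {"slide":[-0.5,0,0],"roll":0,"gripper":0.76},
  {"slide":[-1,0,0],"roll":0,"gripper":0.76},
  {"slide":[-1.5,0,0],"roll":0,"gripper":0.76},
  {"slide":[-1.5,0,0],"roll":0,"gripper":0.76},
  {"slide":[-1.5,0,0],"roll":0,"gripper":0.76},
  {"slide":[-1.5,0,0],"roll":0,"gripper":0.76},
  {"slide":[-1.5,0,0],"roll":0,"gripper":0.76},
  {"slide":[-1.5,0,0],"roll":0,"gripper":0.76},
  {"slide":[-1.5,0,0],"roll":0,"gripper":0.76},
  {"slide":[-1.5,0,0],"roll":0,"gripper":0.76},
])

```text
clock: 31.5
position: [0.5663, -0.0465, 0.0116]
ee_rot: [-0.002, -3.14, 0.001]
force: [-4.8, 0.7, 4.0]
width: 0.758
```

```bash
python3 -c "
from meas import *
st();
d=grab('side');print(discs(d))
"
```

```text
t 31.5 pos [ 0.5663 -0.0465  0.0116] x [-1.     0.001  0.002] y [ 0.001  1.    -0.   ] z [-0.002 -0.    -1.   ] j [ 0.5   0.74 -0.75  1.87  0.68  0.81  0.95] F [-4.8  0.7  4. ] w 0.758
{'green': (np.float64(0.6091839766869038), np.float64(0.1570928317425796), np.float64(0.0315101387263276)), 'yellow': (np.float64(0.6074811057973029), np.float64(0.056536913942642375), np.float64(0.03112278009088507)), 'blue': None}
```

>>> jog_arm([
  {"slide":[-0.5,0,0],"roll":0,"gripper":0.76},
  {"slide":[-1,0,0],"roll":0,"gripper":0.76},
  {"slide":[-1.5,0,0],"roll":0,"gripper":0.76},
  {"slide":[-1.5,0,0],"roll":0,"gripper":0.76},
  {"slide":[-1.5,0,0],"roll":0,"gripper":0.76},
  {"slide":[-1.5,0,0],"roll":0,"gripper":0.76},
  {"slide":[-1.5,0,0],"roll":0,"gripper":0.76},
  {"slide":[-1.5,0,0],"roll":0,"gripper":0.76},
  {"slide":[-1.5,0,0],"roll":0,"gripper":0.76},
  {"slide":[-1.5,0,0],"roll":0,"gripper":0.76},
])

```text
clock: 32.38
position: [0.5671, -0.0465, 0.0115]
ee_rot: [-0.002, -3.138, 0.001]
force: [-6.7, -0.3, 5.2]
width: 0.76
```

```bash
python3 -c "
from meas import *
st()
"
```

```text
t 32.38 pos [ 0.5671 -0.0465  0.0115] x [-1.     0.001  0.003] y [ 0.001  1.    -0.001] z [-0.003 -0.001 -1.   ] j [ 0.5   0.74 -0.75  1.87  0.68  0.81  0.95] F [-6.7 -0.3  5.2] w 0.76
```

>>> jog_arm([
  {"slide":[15,0,0],"roll":0,"gripper":0.76},
  {"slide":[35,0,-10],"roll":0,"gripper":0.76},
  {"slide":[48,10,-30],"roll":0,"gripper":0.76},
  {"slide":[48,35,-35],"roll":0,"gripper":0.76},
  {"slide":[48,60,-35],"roll":0,"gripper":0.76},
  {"slide":[48,85,-35],"roll":0,"gripper":0.76},
  {"slide":[48,103,-35],"roll":0,"gripper":0.76},
  {"slide":[48,103,-15],"roll":0,"gripper":0.76},
  {"slide":[48,103,2],"roll":0,"gripper":0.76},
  {"slide":[48,103,2],"roll":0,"gripper":0.76},
])

```text
clock: 33.22
position: [0.5198, 0.0565, 0.0076]
ee_rot: [-0.001, -3.139, 0.001]
force: [-1.0, -0.6, 0.9]
width: 0.761
```

```bash
python3 -c "
from meas import *
st();print(plan([.5645,.0564,.01],np.deg2rad(90)))
d=grab('side');print(discs(d))
d=grab('top');print(discs(d))
"
```

```text
t 33.22 pos [0.5198 0.0565 0.0076] x [-1.     0.001  0.003] y [ 0.001  1.    -0.   ] z [-0.003 -0.    -1.   ] j [ 0.32  0.69 -0.74  1.98  0.69  0.74  0.72] F [-1.  -0.6  0.9] w 0.761
[array([-44.7,  -0.1,  -2.6]), ('roll', np.float64(-0.001), 'alt', np.float64(3.141))]
{'green': (np.float64(0.6091751618465128), np.float64(0.1571252954153388), np.float64(0.03151252123147246)), 'yellow': None, 'blue': None}
{'green': (np.float64(0.6091306097539716), np.float64(0.15706336857649983), np.float64(0.031098223958108552)), 'yellow': (np.float64(0.45791068463203194), np.float64(0.8259834845063799), np.float64(0.03396378042698075)), 'blue': (np.float64(0.6094397633474167), np.float64(-0.04673359196961374), np.float64(0.03214553542444529))}
```

>>> jog_arm([
  {"slide":[-12,0,-2],"roll":0,"gripper":0.76},
  {"slide":[-24,0,-2],"roll":0,"gripper":0.76},
  {"slide":[-34,0,-2],"roll":0,"gripper":0.76},
  {"slide":[-41,0,-2],"roll":0,"gripper":0.76},
  {"slide":[-44,0,-2],"roll":0,"gripper":0.76},
  {"slide":[-45,0,-2],"roll":0,"gripper":0.76},
  {"slide":[-46,0,-2],"roll":0,"gripper":0.76},
  {"slide":[-47,0,-2],"roll":0,"gripper":0.76},
  {"slide":[-48,0,-2],"roll":0,"gripper":0.76},
  {"slide":[-48.5,0,-2],"roll":0,"gripper":0.76},
])

```text
clock: 34.15
position: [0.5682, 0.0564, 0.0116]
ee_rot: [-0.002, -3.139, 0.001]
force: [-7.3, -0.6, 5.5]
width: 0.759
```

>>> jog_arm([
  {"slide":[-0.5,0,0],"roll":0,"gripper":0.76},
  {"slide":[-0.8,0,0],"roll":0,"gripper":0.76},
  {"slide":[-0.8,0,0],"roll":0,"gripper":0.76},
  {"slide":[-0.8,0,0],"roll":0,"gripper":0.76},
  {"slide":[-0.8,0,0],"roll":0,"gripper":0.76},
  {"slide":[-0.8,0,0],"roll":0,"gripper":0.76},
  {"slide":[-0.8,0,0],"roll":0,"gripper":0.76},
  {"slide":[-0.8,0,0],"roll":0,"gripper":0.76},
  {"slide":[-0.8,0,0],"roll":0,"gripper":0.76},
  {"slide":[-0.8,0,0],"roll":0,"gripper":0.76},
])

```text
clock: 34.98
position: [0.5683, 0.0564, 0.0115]
ee_rot: [-0.001, -3.138, 0.002]
force: [-8.4, -0.3, 7.2]
width: 0.757
```

```bash
python3 -c "
from meas import *
st()
"
```

```text
t 34.98 pos [0.5683 0.0564 0.0115] x [-1.     0.001  0.003] y [ 0.001  1.    -0.001] z [-0.003 -0.001 -1.   ] j [ 0.31  0.74 -0.74  1.86  0.68  0.82  0.78] F [-8.4 -0.3  7.2] w 0.757
```

Rail felt on yellow. Same for green.

>>> jog_arm([
  {"slide":[15,0,0],"roll":0,"gripper":0.76},
  {"slide":[35,0,-10],"roll":0,"gripper":0.76},
  {"slide":[48,10,-30],"roll":0,"gripper":0.76},
  {"slide":[48,35,-35],"roll":0,"gripper":0.76},
  {"slide":[48,60,-35],"roll":0,"gripper":0.76},
  {"slide":[48,85,-35],"roll":0,"gripper":0.76},
  {"slide":[48,100.5,-35],"roll":0,"gripper":0.76},
  {"slide":[48,100.5,-15],"roll":0,"gripper":0.76},
  {"slide":[48,100.5,1],"roll":0,"gripper":0.76},
  {"slide":[48,100.5,1],"roll":0,"gripper":0.76},
])

```text
clock: 35.82
position: [0.5214, 0.1566, 0.0084]
ee_rot: [-0.001, -3.139, 0.002]
force: [-1.5, -1.4, 0.5]
width: 0.762
```

>>> jog_arm([
  {"slide":[-12,0,0],"roll":0,"gripper":0.76},
  {"slide":[-24,0,0],"roll":0,"gripper":0.76},
  {"slide":[-34,0,0],"roll":0,"gripper":0.76},
  {"slide":[-41,0,0],"roll":0,"gripper":0.76},
  {"slide":[-44,0,0],"roll":0,"gripper":0.76},
  {"slide":[-45,0,0],"roll":0,"gripper":0.76},
  {"slide":[-46,0,0],"roll":0,"gripper":0.76},
  {"slide":[-47,0,0],"roll":0,"gripper":0.76},
  {"slide":[-48,0,0],"roll":0,"gripper":0.76},
  {"slide":[-48.5,0,0],"roll":0,"gripper":0.76},
])

```text
clock: 36.65
position: [0.5693, 0.157, 0.0105]
ee_rot: [-0.001, -3.139, 0.001]
force: [-9.4, 0.2, 5.8]
width: 0.758
```

```bash
python3 -c "
from meas import *
st()
"
```

```text
t 36.65 pos [0.5693 0.157  0.0105] x [-1.     0.001  0.003] y [ 0.001  1.    -0.001] z [-0.003 -0.001 -1.   ] j [ 0.13  0.76 -0.74  1.81  0.67  0.84  0.63] F [-9.4  0.2  5.8] w 0.758
```

>>> jog_arm([
  {"slide":[15,0,0],"roll":0,"gripper":0.76},
  {"slide":[35,0,-10],"roll":0,"gripper":0.76},
  {"slide":[40,-5,-35],"roll":0,"gripper":0.7},
  {"slide":[40,-25,-60],"roll":0,"gripper":0.6},
  {"slide":[35,-55,-85],"roll":0,"gripper":0.55},
  {"slide":[25,-85,-110],"roll":0,"gripper":0.5},
  {"slide":[15,-120,-120],"roll":0,"gripper":0.5},
  {"slide":[5,-155,-120],"roll":0,"gripper":0.5},
  {"slide":[-5,-190,-120],"roll":0,"gripper":0.5},
  {"slide":[-15,-225,-120],"roll":0,"gripper":0.5},
])

```text
clock: 37.48
position: [0.5867, -0.0704, 0.1314]
ee_rot: [0.003, 3.14, -0.001]
force: [0.2, 0.2, -0.3]
width: 0.499
```

```bash
python3 -c "
from meas import *
st();print(plan([.603,-.2505,.1],np.deg2rad(90.5)))
"
```

```text
t 37.48 pos [ 0.5867 -0.0704  0.1314] x [-1.     0.002 -0.002] y [ 0.002  1.    -0.001] z [ 0.002 -0.001 -1.   ] j [ 0.59  0.62 -0.85  1.72  0.54  1.04  1.13] F [ 0.2  0.2 -0.3] w 0.499
[array([ -16.7, -180. ,   31.6]), ('roll', np.float64(-0.011), 'alt', np.float64(3.131))]
```

>>> jog_arm([
  {"slide":[-3,-25,0],"roll":0,"gripper":0.5},
  {"slide":[-6,-50,0],"roll":0,"gripper":0.5},
  {"slide":[-9,-75,0],"roll":0,"gripper":0.5},
  {"slide":[-12,-100,0],"roll":0,"gripper":0.5},
  {"slide":[-15,-125,5],"roll":-0.005,"gripper":0.5},
  {"slide":[-17,-150,10],"roll":-0.01,"gripper":0.5},
  {"slide":[-17,-170,15],"roll":-0.011,"gripper":0.5},
  {"slide":[-17,-180,22],"roll":-0.011,"gripper":0.5},
  {"slide":[-17,-180,31],"roll":-0.011,"gripper":0.5},
  {"slide":[-17,-180,31],"roll":-0.011,"gripper":0.5},
])

```text
clock: 38.32
position: [0.6015, -0.2475, 0.0976]
ee_rot: [0.014, -3.139, -0.002]
force: [-0.8, 0.8, -0.6]
width: 0.499
```

```bash
python3 -c "
from meas import *
st();print(plan([.603,-.2505,.05],np.deg2rad(90.5)))
d=grab('side','s14.png');print(discs(d));d=grab('top','t14.png');print(discs(d))
cv2.imwrite('pics/t14z.png',cv2.resize(d['frame'][125:265,140:420],None,fx=2.8,fy=2.8))
"
```

```text
t 38.32 pos [ 0.6015 -0.2475  0.0976] x [-1.    -0.009  0.002] y [-0.009  1.     0.001] z [-0.002  0.001 -1.   ] j [ 0.8   0.74 -0.81  1.59  0.59  1.07  1.41] F [-0.8  0.8 -0.6] w 0.499
[array([-1.6, -3.1, 47.6]), ('roll', np.float64(0.0), 'alt', np.float64(-3.141))]
{'green': (np.float64(0.611758000417252), np.float64(0.1568368201692617), np.float64(0.031746119621202704)), 'yellow': (np.float64(0.6100584105910324), np.float64(0.05648255213146408), np.float64(0.03273550417873013)), 'blue': (np.float64(0.6095497198850226), np.float64(-0.046582335129595254), np.float64(0.03177045776885493))}
{'green': (np.float64(0.6113437594516702), np.float64(0.15687617088863665), np.float64(0.031688809030757985)), 'yellow': (np.float64(0.6104013526259637), np.float64(0.056180153604809435), np.float64(0.031888467921832385)), 'blue': (np.float64(0.6094899689638149), np.float64(-0.04694235159271115), np.float64(0.03219425340397246))}
```

View pics/t14z.png

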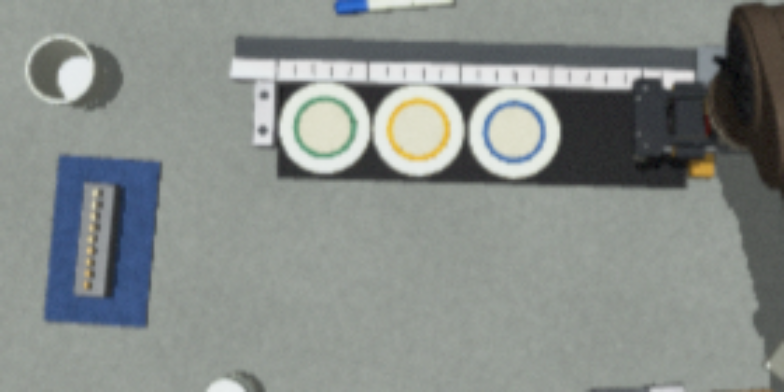

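>>> jog_arm([
  {"slide":[-1,-3,12],"roll":0,"gripper":0.5},
  {"slide":[-1,-3,25],"roll":0,"gripper":0.5},
  {"slide":[-1,-3,38],"roll":0,"gripper":0.5},
  {"slide":[-1,-3,47],"roll":0,"gripper":0.5},
  {"slide":[-1,-3,47],"roll":0,"gripper":0.05},
  {"slide":[-1,-3,47],"roll":0,"gripper":0.05},
  {"slide":[-1,-3,47],"roll":0,"gripper":0.05},
  {"slide":[-1,-3,47],"roll":0,"gripper":0.05},
  {"slide":[-1,-3,47],"roll":0,"gripper":0.05},
  {"slide":[-1,-3,47],"roll":0,"gripper":0.05},
], newtons=35)

```text
clock: 39.25
position: [0.6041, -0.2496, 0.0534]
ee_rot: [-0.015, 3.141, 0.003]
force: [-0.5, 2.3, 0.2]
width: 0.15
```

>>> jog_arm([
  {"slide":[0,0,0],"roll":0,"gripper":0.05},
  {"slide":[0,0,0],"roll":0,"gripper":0.05},
  {"slide":[0,0,0],"roll":0,"gripper":0.05},
  {"slide":[0,5,0],"roll":0,"gripper":0.05},
  {"slide":[0,13,0],"roll":0,"gripper":0.05},
  {"slide":[0,22,0],"roll":0,"gripper":0.05},
  {"slide":[-1,32,0],"roll":0,"gripper":0.05},
  {"slide":[-1,42,0],"roll":0,"gripper":0.05},
  {"slide":[-1,52,0],"roll":0,"gripper":0.05},
  {"slide":[-1,60,0],"roll":0,"gripper":0.05},
])

```text
clock: 40.08
position: [0.6047, -0.1897, 0.0534]
ee_rot: [-0.015, 3.14, -0.0]
force: [2.1, -2.1, 4.2]
width: 0.15
```

```bash
python3 -c "
from meas import *
st()
d=grab('side','s15.png');print(discs(d))
"
```

```text
t 40.08 pos [ 0.6047 -0.1897  0.0534] x [-1.    -0.01  -0.001] y [-0.01  1.   -0.  ] z [ 0.001 -0.    -1.   ] j [ 0.71  0.76 -0.78  1.68  0.63  0.97  1.28] F [ 2.1 -2.1  4.2] w 0.15
{'green': (np.float64(0.6116858507895343), np.float64(0.15676852819068865), np.float64(0.03166035977792018)), 'yellow': (np.float64(0.6101380610408402), np.float64(0.05652853971037536), np.float64(0.032625490374324995)), 'blue': (np.float64(0.6095497198850226), np.float64(-0.046582335129595254), np.float64(0.03177045776885493))}
```

View pics/s15.png

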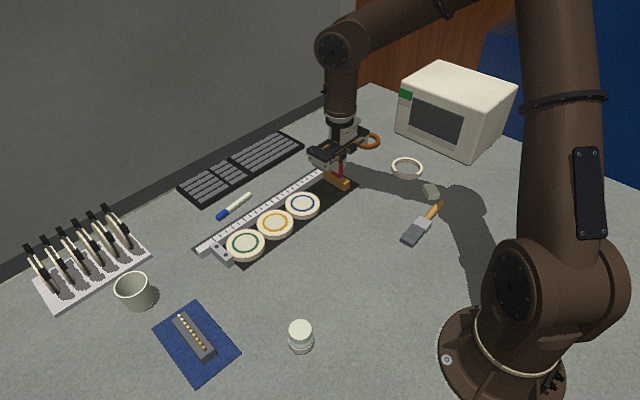

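Jaw is travelling with the gripper (side (340,180)), row intact. Continue.

>>> jog_arm([
  {"slide":[0,9,0],"roll":0,"gripper":0.05},
  {"slide":[-0.3,18,0],"roll":0,"gripper":0.05},
  {"slide":[-0.5,27,0],"roll":0,"gripper":0.05},
  {"slide":[-0.7,36,0],"roll":0,"gripper":0.05},
  {"slide":[-1,45,0],"roll":0,"gripper":0.05},
  {"slide":[-1.2,53,0],"roll":0,"gripper":0.05},
  {"slide":[-1.3,60,0],"roll":0,"gripper":0.05},
  {"slide":[-1.4,66,0],"roll":0,"gripper":0.05},
  {"slide":[-1.5,70,0],"roll":0,"gripper":0.05},
  {"slide":[-1.5,73,0],"roll":0,"gripper":0.05},
])

```text
clock: 40.97
position: [0.6054, -0.1177, 0.0533]
ee_rot: [-0.015, 3.14, -0.001]
force: [1.2, -1.4, 7.7]
width: 0.152
```

>>> jog_arm([
  {"slide":[0,2,0],"roll":0,"gripper":0.05},
  {"slide":[0,4,0],"roll":0,"gripper":0.05},
  {"slide":[0,6,0],"roll":0,"gripper":0.05},
  {"slide":[0,8,0],"roll":0,"gripper":0.05},
  {"slide":[0,10,0],"roll":0,"gripper":0.05},
  {"slide":[0,11,0],"roll":0,"gripper":0.05},
  {"slide":[0,12,0],"roll":0,"gripper":0.05},
  {"slide":[0,13,0],"roll":0,"gripper":0.05},
  {"slide":[0,14,0],"roll":0,"gripper":0.05},
  {"slide":[0,14,0],"roll":0,"gripper":0.05},
])

```text
clock: 41.8
position: [0.6056, -0.105, 0.0533]
ee_rot: [-0.013, 3.14, -0.002]
force: [2.6, -2.8, 8.5]
width: 0.15
```

```bash
python3 -c "
from meas import *
st()
d=grab('side','s16.png');print(discs(d))
"
```

```text
t 41.8 pos [ 0.6056 -0.105   0.0533] x [-1.    -0.008 -0.002] y [-0.008  1.    -0.001] z [ 0.002 -0.001 -1.   ] j [ 0.59  0.74 -0.78  1.73  0.63  0.94  1.13] F [ 2.6 -2.8  8.5] w 0.15
{'green': (np.float64(0.6117908418575354), np.float64(0.15674853084689236), np.float64(0.03179699374104694)), 'yellow': (np.float64(0.6101380610408402), np.float64(0.05652853971037536), np.float64(0.032625490374324995)), 'blue': (np.float64(0.6091364482486513), np.float64(-0.042145336365378205), np.float64(0.03142882184931535))}
```

View pics/s16.png

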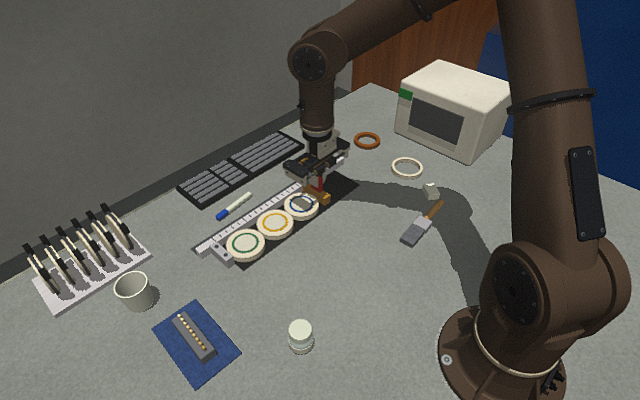

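>>> jog_arm([
  {"slide":[0,0.6,0],"roll":0,"gripper":0.05},
  {"slide":[0,1.2,0],"roll":0,"gripper":0.05},
  {"slide":[0,1.8,0],"roll":0,"gripper":0.05},
  {"slide":[0,2.4,0],"roll":0,"gripper":0.05},
  {"slide":[0,3,0],"roll":0,"gripper":0.05},
  {"slide":[0,3.6,0],"roll":0,"gripper":0.05},
  {"slide":[0,4.2,0],"roll":0,"gripper":0.05},
  {"slide":[0,4.8,0],"roll":0,"gripper":0.05},
  {"slide":[0,5,0],"roll":0,"gripper":0.05},
  {"slide":[0,5,0],"roll":0,"gripper":0.05},
])

```text
clock: 42.68
position: [0.6056, -0.1019, 0.0533]
ee_rot: [-0.011, 3.14, -0.005]
force: [2.8, -7.8, 7.8]
width: 0.151
```

```bash
python3 -c "
from meas import *
st()
d=grab('side','s17.png');print(discs(d))
"
```

```text
t 42.68 pos [ 0.6056 -0.1019  0.0533] x [-1.    -0.007 -0.001] y [-0.007  1.    -0.003] z [ 0.001 -0.003 -1.   ] j [ 0.58  0.74 -0.78  1.73  0.63  0.94  1.12] F [ 2.8 -7.8  7.8] w 0.151
{'green': (np.float64(0.611677708550088), np.float64(0.15691309591444305), np.float64(0.03174132458820235)), 'yellow': (np.float64(0.609825081235197), np.float64(0.05903687310134942), np.float64(0.03255857600996146)), 'blue': (np.float64(0.6094850676658365), np.float64(-0.03896161673131193), np.float64(0.03178112488670393))}
```

>>> jog_arm([
  {"slide":[0,0.5,0],"roll":0,"gripper":0.05},
  {"slide":[0,1,0],"roll":0,"gripper":0.05},
  {"slide":[0,1.5,0],"roll":0,"gripper":0.05},
  {"slide":[0,2,0],"roll":0,"gripper":0.05},
  {"slide":[0,2.5,0],"roll":0,"gripper":0.05},
  {"slide":[0,3,0],"roll":0,"gripper":0.05},
  {"slide":[0,3,0],"roll":0,"gripper":0.05},
  {"slide":[0,3,0],"roll":0,"gripper":0.05},
  {"slide":[0,3,0],"roll":0,"gripper":0.05},
  {"slide":[0,3,0],"roll":0,"gripper":0.05},
])

```text
clock: 43.57
position: [0.6056, -0.0989, 0.0533]
ee_rot: [-0.011, 3.14, -0.005]
force: [2.1, -7.7, 7.2]
width: 0.149
```

```bash
python3 -c "
from meas import *
st()
d=grab('side','s17.png');print(discs(d))
"
```

```text
t 43.57 pos [ 0.6056 -0.0989  0.0533] x [-1.    -0.007 -0.002] y [-0.007  1.    -0.003] z [ 0.002 -0.003 -1.   ] j [ 0.58  0.74 -0.78  1.73  0.63  0.94  1.12] F [ 2.1 -7.7  7.2] w 0.149
{'green': (np.float64(0.6118277207314883), np.float64(0.1596994320368145), np.float64(0.03151718369955058)), 'yellow': (np.float64(0.6101411431436752), np.float64(0.061852157597396984), np.float64(0.032745726496149874)), 'blue': (np.float64(0.609397520464098), np.float64(-0.036492902022576934), np.float64(0.03182184746828297))}
```

>>> jog_arm([
  {"slide":[0,0.5,0],"roll":0,"gripper":0.05},
  {"slide":[0,1,0],"roll":0,"gripper":0.05},
  {"slide":[0,1.5,0],"roll":0,"gripper":0.05},
  {"slide":[0,2,0],"roll":0,"gripper":0.05},
  {"slide":[0,2.5,0],"roll":0,"gripper":0.05},
  {"slide":[0,2.5,0],"roll":0,"gripper":0.05},
  {"slide":[0,2.5,0],"roll":0,"gripper":0.05},
  {"slide":[0,2.5,0],"roll":0,"gripper":0.05},
  {"slide":[0,2.5,0],"roll":0,"gripper":0.05},
  {"slide":[0,2.5,0],"roll":0,"gripper":0.05},
])

```text
clock: 44.45
position: [0.6056, -0.0982, 0.0533]
ee_rot: [-0.008, 3.14, -0.009]
force: [2.9, -12.5, 8.4]
width: 0.149
```

```bash
python3 -c "
from meas import *
st()
d=grab('side','s17.png');print(discs(d))
"
```

```text
t 44.45 pos [ 0.6056 -0.0982  0.0533] x [-1.    -0.005 -0.001] y [-0.005  1.    -0.006] z [ 0.001 -0.005 -1.   ] j [ 0.57  0.74 -0.78  1.73  0.63  0.94  1.11] F [  2.9 -12.5   8.4] w 0.149
{'green': (np.float64(0.6119660104984828), np.float64(0.16042619320030824), np.float64(0.031603908816809606)), 'yellow': (np.float64(0.6100958336995329), np.float64(0.06254008249572296), np.float64(0.03260651135808311)), 'blue': (np.float64(0.6097517484535162), np.float64(-0.035487711211998896), np.float64(0.0315710172449162))}
```

>>> jog_arm([
  {"slide":[0,0.5,0],"roll":0,"gripper":0.05},
  {"slide":[0,1,0],"roll":0,"gripper":0.05},
  {"slide":[0,1.5,0],"roll":0,"gripper":0.05},
  {"slide":[0,2,0],"roll":0,"gripper":0.05},
  {"slide":[0,2.5,0],"roll":0,"gripper":0.05},
  {"slide":[0,3,0],"roll":0,"gripper":0.05},
  {"slide":[0,3,0],"roll":0,"gripper":0.05},
  {"slide":[0,3,0],"roll":0,"gripper":0.05},
  {"slide":[0,3,0],"roll":0,"gripper":0.05},
  {"slide":[0,3,0],"roll":0,"gripper":0.05},
])

```text
clock: 45.33
position: [0.6056, -0.098, 0.0533]
ee_rot: [-0.005, 3.14, -0.014]
force: [3.0, -19.4, 9.2]
width: 0.151
```

```bash
python3 -c "
from meas import *
st()
d=grab('side','s18.png');print(discs(d))
cv2.imwrite('pics/s18z.png',cv2.resize(d['frame'][150:280,180:360],None,fx=4,fy=4,interpolation=cv2.INTER_CUBIC))
"
```

```text
t 45.33 pos [ 0.6056 -0.098   0.0533] x [-1.    -0.003 -0.001] y [-0.003  1.    -0.009] z [ 0.001 -0.009 -1.   ] j [ 0.57  0.74 -0.77  1.73  0.63  0.94  1.11] F [  3.  -19.4   9.2] w 0.151
{'green': (np.float64(0.6117881176667334), np.float64(0.1603827479169056), np.float64(0.031636256438002414)), 'yellow': (np.float64(0.6101734054412624), np.float64(0.06254607550109298), np.float64(0.03250115920801587)), 'blue': (np.float64(0.6096913916781584), np.float64(-0.035412319400682624), np.float64(0.031563304975633345))}
```

View pics/s18z.png

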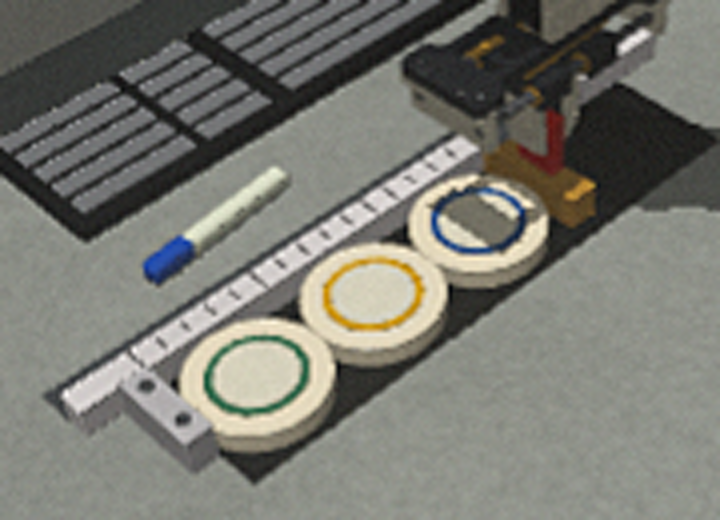

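Row is squeezed against the anvil (force −19 N, no further motion; centres 98 mm apart). Opening again.

>>> jog_arm([
  {"slide":[0,-2,0],"roll":0,"gripper":0.05},
  {"slide":[0,-5,0],"roll":0,"gripper":0.05},
  {"slide":[0,-10,0],"roll":0,"gripper":0.05},
  {"slide":[0.5,-18,0],"roll":0,"gripper":0.05},
  {"slide":[0.5,-28,0],"roll":0,"gripper":0.05},
  {"slide":[1,-38,0],"roll":0,"gripper":0.05},
  {"slide":[1,-48,0],"roll":0,"gripper":0.05},
  {"slide":[1,-58,0],"roll":0,"gripper":0.05},
  {"slide":[1.5,-68,0],"roll":0,"gripper":0.05},
  {"slide":[1.5,-78,0],"roll":0,"gripper":0.05},
])

```text
clock: 46.22
position: [0.6049, -0.1684, 0.0533]
ee_rot: [-0.015, 3.139, 0.002]
force: [4.0, 2.0, 6.6]
width: 0.15
```

```bash
python3 -c "
from meas import *
st();print(plan([.6035,-.2505,.0533]))
d=grab('side','s19.png');print(discs(d))
"
```

```text
t 46.22 pos [ 0.6049 -0.1684  0.0533] x [-1.    -0.01  -0.002] y [-0.01   1.     0.001] z [ 0.002  0.001 -1.   ] j [ 0.68  0.76 -0.78  1.69  0.63  0.96  1.24] F [4.  2.  6.6] w 0.15
[array([  2.2, -82.1,  -0.1])]
{'green': (np.float64(0.611744939857878), np.float64(0.16049110290250157), np.float64(0.03169382438499397)), 'yellow': (np.float64(0.6100662807307904), np.float64(0.06248628609021456), np.float64(0.03263339478096015)), 'blue': (np.float64(0.6094197017104226), np.float64(-0.03574717549709655), np.float64(0.03184053850296836))}
```

>>> jog_arm([
  {"slide":[0,-10,0],"roll":0,"gripper":0.05},
  {"slide":[0.5,-20,0],"roll":0,"gripper":0.05},
  {"slide":[1,-30,0],"roll":0,"gripper":0.05},
  {"slide":[1,-40,0],"roll":0,"gripper":0.05},
  {"slide":[1.5,-50,0],"roll":0,"gripper":0.05},
  {"slide":[2,-60,0],"roll":0,"gripper":0.05},
  {"slide":[2,-69,0],"roll":0,"gripper":0.05},
  {"slide":[2,-76,0],"roll":0,"gripper":0.05},
  {"slide":[2,-80,0],"roll":0,"gripper":0.05},
  {"slide":[2,-82,0],"roll":0,"gripper":0.05},
])

```text
clock: 47.1
position: [0.604, -0.2496, 0.0533]
ee_rot: [-0.015, 3.139, 0.004]
force: [5.7, 7.8, 4.8]
width: 0.15
```

>>> jog_arm([
  {"slide":[0,0,0],"roll":0,"gripper":0.05},
  {"slide":[0,0,0],"roll":0,"gripper":0.4},
  {"slide":[0,0,0],"roll":0,"gripper":0.4},
  {"slide":[0,0,0],"roll":0,"gripper":0.4},
  {"slide":[0,0,0],"roll":0,"gripper":0.4},
  {"slide":[0,0,-15],"roll":0,"gripper":0.4},
  {"slide":[0,0,-35],"roll":0,"gripper":0.4},
  {"slide":[0,0,-60],"roll":0,"gripper":0.5},
  {"slide":[0,0,-90],"roll":0,"gripper":0.5},
  {"slide":[0,0,-120],"roll":0,"gripper":0.5},
])

```text
clock: 47.93
position: [0.6021, -0.2504, 0.1747]
ee_rot: [0.015, -3.141, -0.001]
force: [0.3, 0.1, 0.8]
width: 0.496
```

>>> jog_arm([
  {"slide":[15,-15,-5],"roll":0,"gripper":0.5},
  {"slide":[40,-30,-10],"roll":0,"gripper":0.5},
  {"slide":[65,-50,-10],"roll":0,"gripper":0.5},
  {"slide":[90,-70,-10],"roll":0,"gripper":0.5},
  {"slide":[120,-90,-10],"roll":0,"gripper":0.5},
  {"slide":[145,-110,-10],"roll":0,"gripper":0.5},
  {"slide":[170,-130,-10],"roll":0,"gripper":0.5},
  {"slide":[190,-150,-10],"roll":0,"gripper":0.5},
  {"slide":[200,-160,-10],"roll":0,"gripper":0.5},
  {"slide":[200,-160,-10],"roll":0,"gripper":0.5},
])

```text
clock: 48.77
position: [0.4009, -0.4158, 0.1831]
ee_rot: [0.005, -3.14, 0.002]
force: [-0.4, -0.4, 0.2]
width: 0.503
```

```bash
python3 -c "
from meas import *
st()
d=grab('side','s20.png');print(discs(d));d=grab('top','t20.png');print(discs(d))
cv2.imwrite('pics/t20z.png',cv2.resize(d['frame'][125:265,140:420],None,fx=2.8,fy=2.8))
g=np.load('gauge.npz')
m=hsvm(d,(12,120,90),(28,255,255),(370,150,400,195));c=big(m)[0]
W=ray_plane(d,c.reshape(-1,2),.032)[:,:2]-g['p'];print('jaw face gauge y',(W@g['ey']).max()+.0385)
# guide/pad
m=hsvm(d,(100,90,40),(120,255,200),(150,170,205,250));c=big(m)[0]
print('pad',cv2.minAreaRect(ray_plane(d,c.reshape(-1,2),.006)[:,:2].astype(np.float32)))
k=np.zeros_like(m);k[175:245,155:200]=255
gm=cv2.bitwise_not(hsvm(d,(100,90,40),(120,255,200)))
pm=np.zeros_like(m);cv2.drawContours(pm,[cv2.convexHull(c)],-1,255,-1);pm=cv2.erode(pm,np.ones((5,5)))
c=big(gm&pm)[0];print('guide',cv2.minAreaRect(ray_plane(d,c.reshape(-1,2),.034)[:,:2].astype(np.float32)))
"
```

```text
t 48.77 pos [ 0.4009 -0.4158  0.1831] x [-1.    -0.003  0.002] y [-0.003  1.    -0.001] z [-0.002 -0.001 -1.   ] j [ 1.32  0.56 -0.9   1.7   0.48  1.12  1.86] F [-0.4 -0.4  0.2] w 0.503
{'green': (np.float64(0.6116135721679723), np.float64(0.16047253442014964), np.float64(0.031705570752188904)), 'yellow': (np.float64(0.6100662807307904), np.float64(0.06248628609021456), np.float64(0.03263339478096015)), 'blue': (np.float64(0.6094632271803366), np.float64(-0.035657416811826714), np.float64(0.0318846736542661))}
{'green': (np.float64(0.6113285254149321), np.float64(0.16032092654131258), np.float64(0.03173757162395407)), 'yellow': (np.float64(0.6103656892091919), np.float64(0.062360727585292985), np.float64(0.03198257096881782)), 'blue': (np.float64(0.6094253712327163), np.float64(-0.035451012604798104), np.float64(0.032076101922151566))}
jaw face gauge y -0.24232612420752705
pad ((0.4864818751811981, 0.3941695988178253), (0.1076744943857193, 0.17665131390094757), 86.86265563964844)
guide ((0.4862295687198639, 0.39047902822494507), (0.041327983140945435, 0.12087391316890717), 86.19123840332031)
```

View pics/t20z.png

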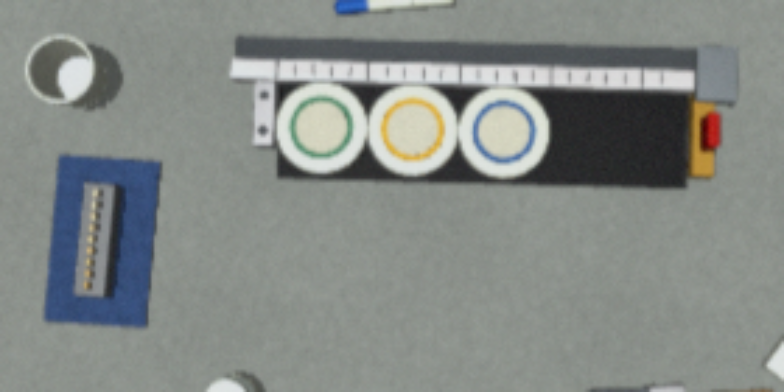

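View pics/s20.png

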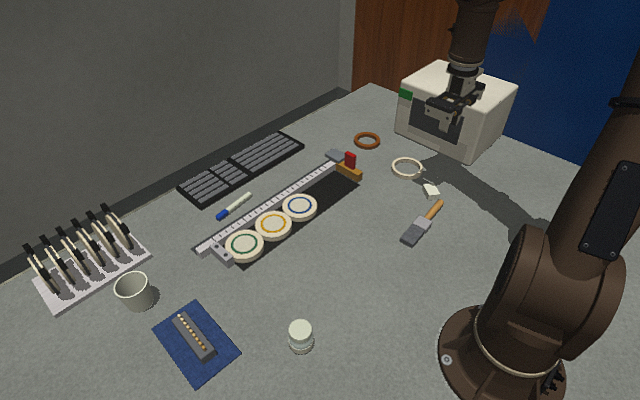

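```bash
python3 -c "
from cell import arm
print(arm.sign_off(), arm.observe()['clock'])"
```

```text
the job is handed in; nothing more can be done
the job is handed in; nothing more can be done
```

The row gauge is ready and I handed the job in at about 49 s of the 192 s allowed. The shade guide is on the pad, the jaw is fully open, and the three discs stand in one closed, straight row from the anvil. The red disc was absent from the start.

**What I did**
- I laid the guide on the blue felt pad and pinched the jaw's tab to slide it open.
- I nudged the green, yellow and blue discs into places 1 to 3 and pressed each one until the rail was felt.
- I slid the jaw shut until the row stopped moving. The wrist force was about 19 N, of which about 8 N was just sliding the row, so the anvil took roughly 11 N.
- I slid the jaw fully open again and moved the arm clear.

**Last checks, from both cameras unless noted**

| Item | Reading |
|---|---|
| Disc centres | Green (0.611, 0.160), yellow (0.610, 0.062), blue (0.609, −0.036) m |
| Spacing between discs | About 98 mm |
| Jaw (top camera) | Gauge y about −0.242 m; fully open is −0.245 m |
| Guide (top camera) | Within 4 mm and 0.02 rad of the pad's centre and long axis |
| Bystanders | Looked unmoved in the pictures |

**What disagreed**
- My first picture of the rail edge and of the lane edge differed by about 3 mm. The rail felt during pressing gave disc centres up to about 3.5 mm beyond the lane-edge estimate and 1 mm beyond the rail-edge one.
- The first push left blue about 4 mm off the rail, which the pressing corrected.
- Before the first squeeze, blue stood about 11 mm from its place, inside the 15 mm allowed.

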